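# Hook the slide carrier out from under the microscope

### The arm

A 6-joint arm with a two-finger parallel gripper is mounted at the origin on the work surface. World frame = base frame: x ahead of the robot, y to its left, z up, the work surface at z = 0. Lengths are in m, angles in degrees, forces in N, time in s.
With the tool pointing down it reaches from about 0.4 to 0.825 m from the base axis. Payload 7 kg.
Tool frame: the origin (TCP) lies at the very end of the fingers, on their centre line; the grasp point (between the pads) lies 19 mm behind it (grasp_offset is the x of the grasp point in the tool frame, in m); x points along the fingers, y is the direction in which the jaws open and shut, and the axes are right-handed (so a half turn about x gives the same grasp; the last joint's range is limited). The gripper opens to 88 mm and grips with 3 to 60 N. Pads are 19 mm wide; open, the fingers measure 130 mm over their backs; the gripper's body (78 mm by 193 mm) begins 47 mm behind the grasp point.
Start: joints at [-60.728, 20.546, 0.682, 0, -70.136, -16.507], TCP at [0.149, -0.658, 0.227] pointing down, gripper open.
Joint ranges: [-176.03, 176.03], [-82.01, 121.73], [-58.28, 71.71], [-173.87, 95.51], [-174.79, -0.11], [-173.66, 173.66]. Speed limits (degrees/s): [136.94, 136.94, 172.46, 180, 180, 180].

### API

Orientations are given as [roll, pitch, yaw] about the fixed x, y, z axes, in that order (R = Rz(yaw) Ry(pitch) Rx(roll)).
In Python, from plant import get_obs, snapshot, close_job, grasp_offset gives the robot as it stands.
- The arm moves only by the tool carry_out, never from a script. Its argument "series" is a list that holds one entry, the list of rows, each a list of 6 numbers: the shift along the tool's x, y, z in mm, then the turn, a rotation vector about the tool's x, y, z in degrees. A call has 1 to 10 rows; each row is the pose to reach, as a shift and turn from the pose commanded when the call began, along the tool's axes at that moment; what a row does not reach only later rows make up. A row lasts 1/8 s, in which the tool goes at most 62.5 mm and 10.7 degrees, less where a joint would pass 70% of its speed; a pose out of reach is approached as far as the arm can. A call with a gripper value outside its range is refused whole. "hand" is the gripper's target within -1 to 1 (shut at 1, half-way at 0, fully open at -1), set as the call begins (left out, the last holds). The fingers move at their own pace and stop on an object; the grip force is fixed at half the most. Time passes only in rows, so rows that repeat a pose let the fingers close. It gives the time, the measured TCP pose, the force and the opening at its end, in the units of the state.
- get_obs(): the state, without advancing time (a new reading comes with each control period).
- snapshot(name): name is "scene" or "top" or "wrist"; returns a dict with "color" (480x640x3 uint8, red, green, blue), "fx", "fy", "cx", "cy" (pixels), "eye" and "attitude" of the camera in the world. Camera axes: x right, y down, z forward; pixel columns grow to the right and rows downward; lengths in m; the calibration is good to about 2 mm. A picture is of the moment at which its call begins. There is no depth.
- close_job(): hands the job in, once; it reports no verdict.
The state is a dict: "clock": time; "joint_pos": joint angles; "qvel": joint speeds; "tau": joint torques, N m; "tool_pos": TCP position; "orientation": TCP orientation; "force": force on the tool from outside, world axes, zero at the start; "moment": the same for the moment, N m; "opening": finger opening in m.
Only numpy, scipy, OpenCV 4.12 (cv2) and the standard library are available. Lean on these libraries where they do the work, as an engineer would, in place of code of your own. Each camera call takes 0.05 s, during which the arm holds its last target.

### The job

Take the hook tool from its rest, reach it over behind the loop of the slide carrier under the microscope and with the hook (never the fingers) draw the carrier along its track against the stop: feel the sprung tip go fully in and come up hard, and keep it pulled so, lightly but firmly, for about half a second without banging or straining it. Then unhook, leaving the carrier resting against the tip, and hang the hook tool back in both forks of its rest as it lay before. Leave the other things on the bench where they are.

Things in the scene. Friction and masses are not known exactly. Their poses are not given: they have to be found in the camera images.
- station: Fixed microscope track: dark steel plate 8 mm thick, 130 mm wide, from x -60 to 320 mm, with aluminium side rails 24 mm high above the bench (inner faces at y +-47 mm), whose lips overhang the carrier's edges so that it can only slide. Origin: on the track's centre line, at bench height. x runs along the track away from the robot, z up. The microscope's column stands at x 200, y 175 mm.
- objective (a point): Middle of the underside of the microscope's objective, 150 mm above the bench, over the track's centre line, 200 mm along x from the station's origin. Its radius is 24 mm, 35 mm above 180 mm; a boxy head of 85 mm stands above it.
- stop: Fixed steel stop block on the track's robot-side end, 16 x 60 mm, top 34 mm above the bench (screws 38 mm). A rod along the track through its middle, 24 mm above the bench, ends in a sprung rubber tip (16 mm across) that meets the carrier. Origin: middle of the foot of the block's far face, 8 mm above the bench; x along the track away from the robot.
- stop_face (a point): Point on the rod's axis where it leaves the stop block's far face. The sprung tip's end stands 15 to 39 mm beyond it along x: the rod is screwed out by a different, unmeasured amount each time. The tip yields 5 mm under 1 to 2.5 N, then it is rigid: there the force rises steeply within a few mm.
- carrier: Loose slide carrier on the track plate (5 mm play each side): aluminium plate 145 x 84 x 10 mm, 0.4 to 0.7 kg, drags with a few newtons of friction. Origin: underside, straight below the middle of its loop; x along the track away from the robot, z up. Its front face, 26 mm high, is at x -15 mm; behind the loop the plate is bare to x 54 mm, where a rack of glass slides 33 mm high begins.
- carrier_front (a point): Middle of the carrier's upright front face, which meets the stop's tip: 15 mm towards the robot from the carrier's origin, 24 mm above the bench.
- carrier_loop (a point): Middle of the crossbar, on its centre line, of the upright loop of 6 mm steel rod on the carrier: 52 mm above the carrier's underside, 60 mm above the bench. The loop stands across the track, 52 mm wide; the bar is straight for 19 mm either side of this point.
- hook_tool: Loose hook tool, 0.15 kg (grip hard, 40 N): black handle 80 long x 20 wide x 30 mm high (z -24 to 6 mm) with an 8 x 8 mm steel shaft through it, from x -65 to 134 mm, and at its end a prong (8 thick, 12 mm wide) pointing down; its inner, pulling face is at x 126 mm. Origin: on the shaft's axis, mid-length of the handle, 55 mm above the bench on the rest; x along the shaft to the prong, z up.
- hook_tip (a point): Lower end of the hook tool's prong: 130 mm ahead of the tool's origin and 30 mm below the shaft's axis.
- rest: Fixed grey tool rest: base 175 x 50 x 8 mm with two upright forks 8 mm thick at x -56 and 80 mm. Each has a notch 18 mm wide, flat floor 51 mm above the bench, for the shaft before and behind the handle; flared cheeks end 70 mm above the bench, 44 mm wide overall. Origin: on the bench below the origin of the resting tool; x along that tool towards its prong, z up.
- slide_box: Bystander: closed white slide box 100 x 75 x 32 mm, origin at its underside.
- dish: Bystander: clear lidded dish, 62 mm across, 26 mm high, origin at its underside.
- vial: Bystander: small amber vial 26 mm across, 45 mm high, origin at its underside.
- amber_bottle: Bystander: amber bottle 70 mm across, 150 mm high, origin at its underside.
- beaker: Bystander: glass beaker 72 mm across, 95 mm high, origin at its underside.
- spatula: Bystander: spatula 170 mm long lying on the bench, origin at its underside.
- jar: Bystander: white jar 60 mm across, 75 mm high, origin at its underside.
Things that resemble listed ones, but are neither listed nor needed, are in the scene too. What is shaped like the rest but turquoise is not meant. What is shaped like the hook_tool but turquoise is not meant.

How it is judged:
By the outcome, as a careful person would: the job done as asked, in the order asked, and still so for the second after the job is handed in, with the robot touching nothing.
It also fails if it takes over 64 s, if anything falls off the work surface, if the arm or the gripper's body presses on something with over 40 N, if the wrist force passes 120 N, or if a joint passes its speed limit or range.

## Working session

There is one attempt and no reset: what is moved stays moved. The work goes in short steps, Python scripts to look and compute and a tool call to move; the robot and the scene stay as the last step left them, time stands still between calls to the robot, and variables do not carry over. Pictures are saved under pics/ and viewed, and the job is handed in when it is done.

Besides the shell and the picture viewer there is one more tool, called as name(argument=value, ...), one argument or row to a line, values as JSON. carry_out: Moves the arm, as the interface text tells. Its arguments: {"type":"object","properties":{"series":{"type":"array","items":{"type":"array","items":{"type":"array","items":{"type":"number"}}}},"hand":{"type":"number"}},"required":["series"]}

```bash
ls; mkdir -p pics; python3 - <<'E'
from plant import get_obs, snapshot, grasp_offset
import cv2
print(grasp_offset); print(get_obs())
for n in ["scene","top","wrist"]:
    s=snapshot(n); cv2.imwrite(f"pics/{n}0.png",s["color"][:,:,::-1])
    print(n,{k:v for k,v in s.items() if k!="color"})
E
```

```text
pics
-0.0188
{'clock': 0.0, 'joint_pos': array([-6.07296527e+01,  2.05904247e+01,  6.33662129e-01, -2.01182212e-02,
       -7.01356051e+01, -1.65063756e+01]), 'qvel': array([ 0.05887559, -0.04104755,  0.04700852, -0.07402582, -0.08069465,
       -0.00295451]), 'tau': array([-2.35414765e-03, -5.82719207e+01,  2.93051201e+01,  6.99707866e+00,
        7.05183222e-03, -1.63949671e-04]), 'tool_pos': array([ 0.14899037, -0.65784896,  0.22563325]), 'orientation': array([ 94.93641454,  89.90571534, 107.69353493]), 'force': array([-0.50756212,  0.27783825, -0.82793411]), 'moment': array([ 0.00053506, -0.02320573, -0.00331659]), 'opening': 0.08751093449914053}
scene {'fx': 508.51102374960413, 'fy': 508.51102374960413, 'cx': 320.57839968385326, 'cy': 237.34998256876983, 'eye': array([ 1.35444902, -0.37009528,  1.00039093]), 'attitude': array([-134.35255359,    1.22572357,   64.63000581])}
top {'fx': 605.7766834545217, 'fy': 605.7766834545217, 'cx': 312.93354502470396, 'cy': 234.16774050296328, 'eye': array([0.3200283 , 0.00529334, 1.79619389]), 'attitude': array([-171.90859701,   -0.64897631,  -90.77271376])}
wrist {'fx': 333.80988651018515, 'fy': 333.80988651018515, 'cx': 315.95268751137183, 'cy': 239.45787236653126, 'eye': array([ 0.07441077, -0.67386202,  0.38370535]), 'attitude': array([ 1.63656317e+02, -8.95753776e-02,  1.02778464e+02])}
```

View pics/scene0.png

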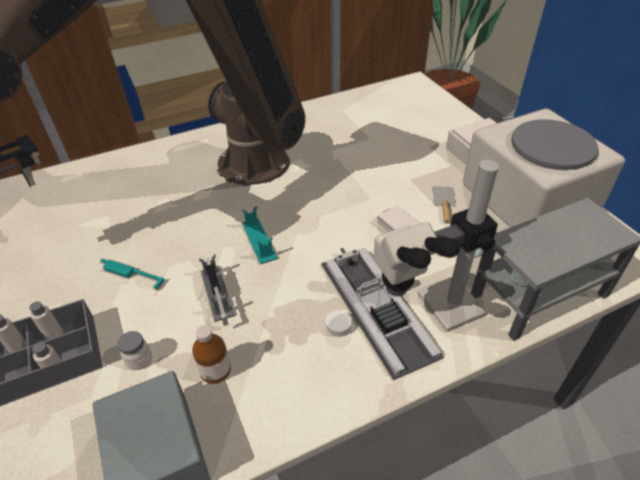

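View pics/top0.png

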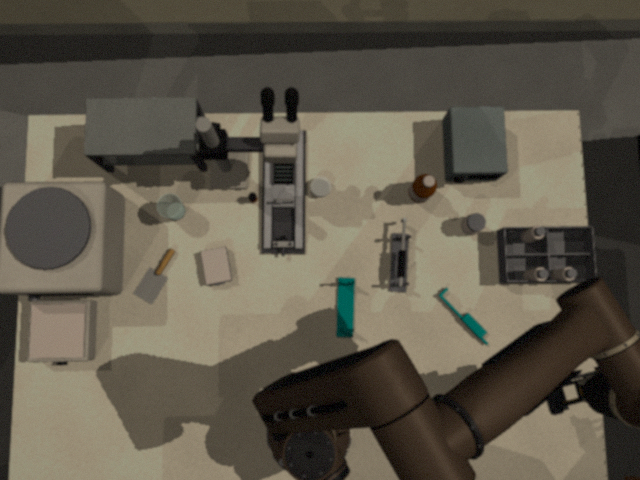

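View pics/wrist0.png

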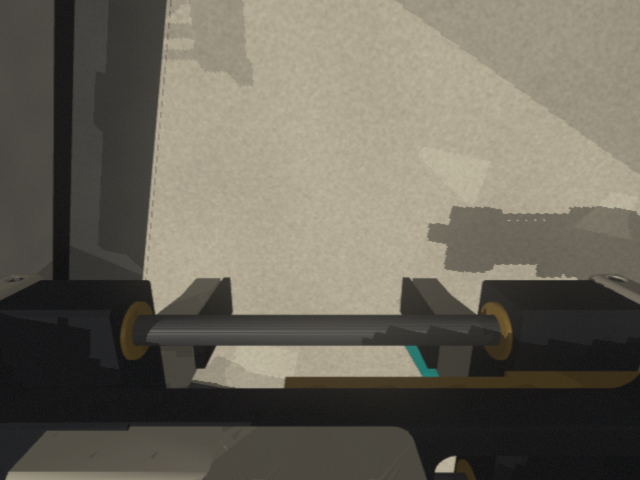

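The black tool in its grey rest is near top pixel (400,260), with the prong toward the top of the image. The track is near (283,200). The turquoise lookalikes are at (345,305) and (465,318). Next I'll enlarge these areas.

```bash
cat > h.py <<'E'
import numpy as np, cv2, json
from scipy.spatial.transform import Rotation as R
from plant import get_obs, snapshot, grasp_offset
def cam(s):
    return dict(K=np.array([[s["fx"],0,s["cx"]],[0,s["fy"],s["cy"]],[0,0,1]]),e=np.array(s["eye"]),R=R.from_euler('xyz',s["attitude"],degrees=True).as_matrix())
def snap(n,name):
    s=snapshot(n); cv2.imwrite(f"pics/{name}.png",s["color"][:,:,::-1]); c=cam(s)
    json.dump({k:v.tolist() for k,v in c.items()},open(f"pics/{name}.json","w")); return s["color"],c
def load(name):
    c={k:np.array(v) for k,v in json.load(open(f"pics/{name}.json")).items()}
    return cv2.imread(f"pics/{name}.png"),c
def ray(c,uv):
    d=c["R"]@np.linalg.solve(c["K"],[uv[0],uv[1],1.]); return c["e"],d/np.linalg.norm(d)
def plane(c,uv,z):
    e,d=ray(c,uv); return e+d*(z-e[2])/d[2]
def tri(obs):
    A=np.zeros((3,3));b=np.zeros(3)
    for c,uv in obs:
        e,d=ray(c,uv);P=np.eye(3)-np.outer(d,d);A+=P;b+=P@e
    p=np.linalg.solve(A,b)
    res=[np.linalg.norm((np.eye(3)-np.outer(d,d))@(p-e)) for e,d in (ray(c,uv) for c,uv in obs)]
    return p,res
def proj(c,p):
    q=c["K"]@(c["R"].T@(np.asarray(p)-c["e"])); return q[:2]/q[2]
def crop(name,x0,y0,x1,y1,k,out):
    im=cv2.imread(f"pics/{name}.png")[y0:y1,x0:x1]
    cv2.imwrite(f"pics/{out}.png",cv2.resize(im,None,fx=k,fy=k,interpolation=cv2.INTER_CUBIC))
def tcpR(o): return R.from_euler('xyz',o["orientation"],degrees=True)
E
python3 - <<'E'
from h import *
for n in ["scene","top"]: snap(n,n+"1")
crop("top1",370,200,450,300,6,"c1"); crop("scene1",180,240,260,340,6,"c2")
crop("top1",240,120,340,260,5*0.85,"c3"); crop("scene1",310,230,450,380,4,"c4")
c=load("top1")[1]
for uv in [(403,222),(398,290),(283,250),(283,130)]: print(plane(c,uv,0.03))
E
```

```text
[ 0.60404109 -0.28505468  0.03      ]
[ 0.40372448 -0.26356292  0.03      ]
[0.52499927 0.07031577 0.03      ]
[0.8893413  0.06793482 0.03      ]
```

View pics/c1.png

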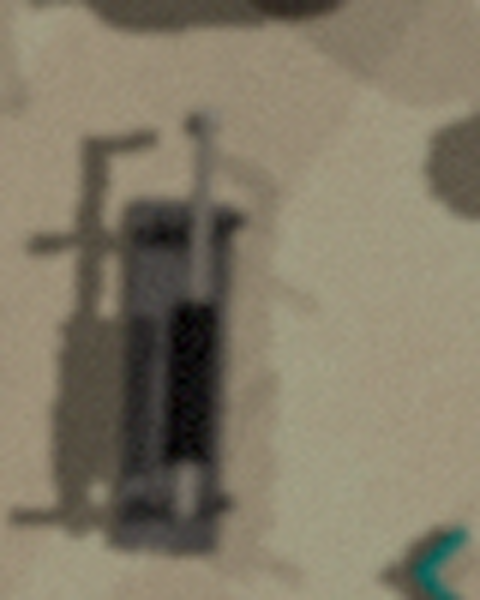

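View pics/c2.png

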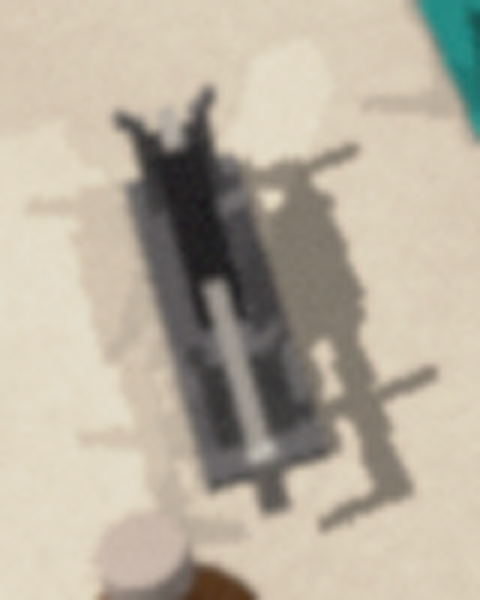

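View pics/c3.png

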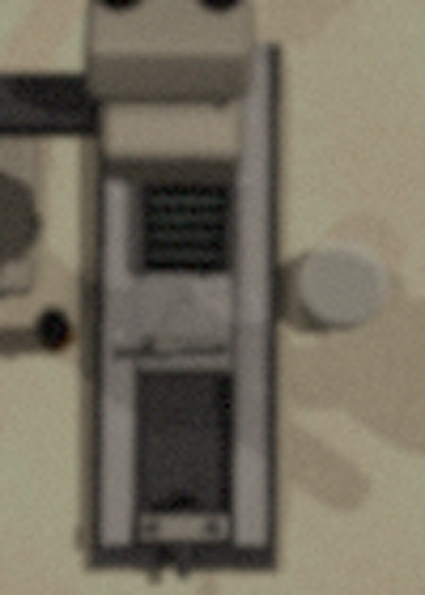

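View pics/c4.png

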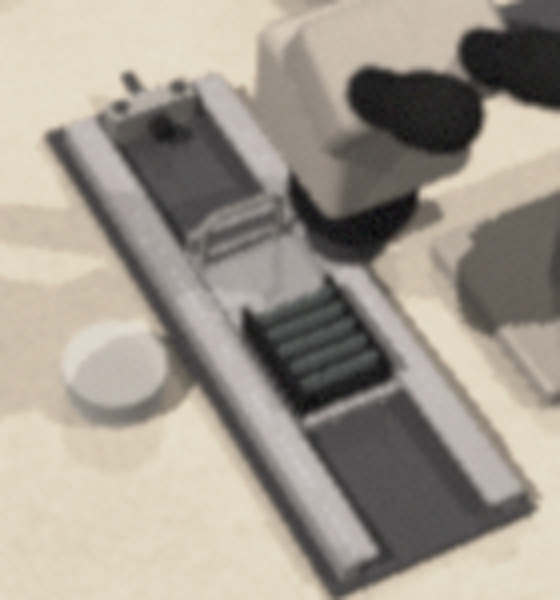

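```bash
python3 - <<'E'
from h import *
ct=load("top1")[1]; cs=load("scene1")[1]
T=lambda x,y:(ct,(370+x/6-.4,200+y/6-.4)); S=lambda x,y:(cs,(180+x/6-.4,240+y/6-.4))
T2=lambda x,y:(ct,(240+x/4.25-.4,120+y/4.25-.4)); S2=lambda x,y:(cs,(310+x/4-.4,230+y/4-.4))
for n,a,b in [("shaft end",T(205,112),S(260,456)),("shaft/handle front",T(197,302),S(217,282)),("shaft rear",T(188,517),S(170,108)),
 ("block far top L",T2(145,514),S2(105,120)),("screwL",T2(152,528),S2(120,108)),("screwR",T2(211,528),S2(178,88)),
 ("loop mid",T2(172,350),S2(236,215)),("plate near left",T2(90,568),S2(205,70)),("plate near right",T2(275,566),S2(55,135))]:
    p,r=tri([a,b]); print(n,p.round(4),np.round(r,4))
for n,a,z in [("se",T(205,112),.059),("hf",T(197,302),.061),("hr",T(190,462),.061),("sr",T(188,517),.059),("loopL",T2(115,352),.063),("loopR",T2(226,348),.063),
  ("near L",T2(90,568),.008),("near R",T2(275,566),.008),("farR",T2(282,45),.008)]: print(n,plane(a[0],a[1],z).round(4))
E
```

```text
shaft end [ 0.6096 -0.2848  0.0606] [0.0022 0.0022]
shaft/handle front [ 0.5174 -0.2759  0.0605] [0.0003 0.0003]
shaft rear [ 0.4145 -0.2667  0.0606] [0.001 0.001]
block far top L [0.5432 0.0693 0.0222] [0.0304 0.0304]
screwL [0.5364 0.0734 0.0231] [0.021 0.021]
screwR [0.5479 0.067  0.0501] [0.0173 0.0173]
loop mid [0.663  0.0721 0.0449] [0.0059 0.0059]
plate near left [0.516  0.1317 0.011 ] [0.0056 0.0056]
plate near right [0.5191 0.0092 0.007 ] [0.0013 0.0013]
se [ 0.6104 -0.2829  0.059 ]
hf [ 0.5174 -0.2755  0.061 ]
hr [ 0.4405 -0.2695  0.061 ]
sr [ 0.4143 -0.268   0.059 ]
loopL [0.661  0.1157 0.063 ]
loopR [0.663  0.0397 0.063 ]
near L [0.5187 0.1371 0.008 ]
near R [0.5185 0.008  0.008 ]
farR [ 0.8951 -0.0014  0.008 ]
```

```bash
cat >> h.py <<'E'
import os
SF="cmd.json"
def getcmd():
    d=json.load(open(SF)); return np.array(d["p"]),R.from_matrix(d["R"])
def setcmd(p,r): json.dump(dict(p=list(map(float,p)),R=r.as_matrix().tolist()),open(SF,"w"))
def applied(row):
    p,r=getcmd(); setcmd(p+r.apply(np.array(row[:3])/1000),r*R.from_rotvec(row[3:],degrees=True))
def down(yaw,sgn=1):
    # tool x down, tool z along horizontal 'yaw' dir (deg)
    z=np.array([np.cos(np.radians(yaw)),np.sin(np.radians(yaw)),0]); x=np.array([0,0,-1.]); return R.from_matrix(np.stack([x,np.cross(z,x),z],1))
def goto(p,r=None):
    p0,r0=getcmd(); r=r0 if r is None else r
    s=r0.inv().apply(np.asarray(p)-p0)*1000; w=(r0.inv()*r).as_rotvec(degrees=True)
    print("row",s.round(1),w.round(2),"dist",np.linalg.norm(s).round(1)); return s,w
E
python3 - <<'E'
from h import *
o=get_obs(); M=tcpR(o).as_matrix(); print(M.round(3))
z=M[:,2]; yaw=np.degrees(np.arctan2(z[1],z[0])); print("yaw of tool z",yaw)
setcmd([0.149,-0.658,0.227],down(yaw))
c=load("top1"); 
s=snapshot("wrist"); cc=cam(s)
print("eye in tool",M.T@(cc["e"]-o["tool_pos"]),"\n",(M.T@cc["R"]).round(3))
E
```

```text
[[-0.    -0.221  0.975]
 [ 0.001  0.975  0.221]
 [-1.     0.001 -0.   ]]
yaw of tool z 12.762082223619592
eye in tool [-0.15796728  0.0011507  -0.07631484] 
 [[-0.    -0.282  0.96 ]
 [ 1.     0.     0.   ]
 [-0.     0.96   0.282]]
```

```bash
python3 - <<'E'
from h import *
goto([0.566,-0.29,0.25],down(-5))
E
```

```text
row [-23.  266.8 488. ] [17.76  0.    0.  ] dist 556.6
```

carry_out(
  series=[
    [[-23, 53, 98, 4, 0, 0], [-23, 107, 195, 8, 0, 0], [-23, 160, 293, 12, 0, 0], [-23, 213, 390, 16, 0, 0], [-23, 267, 488, 17.8, 0, 0], [-23, 267, 488, 17.8, 0, 0], [-23, 267, 488, 17.8, 0, 0], [-23, 267, 488, 17.8, 0, 0], [-23, 267, 488, 17.8, 0, 0], [-23, 267, 488, 17.8, 0, 0]],
  ],
  hand=-1,
)

```text
clock: 1.55
tool_pos: [0.5686, -0.2872, 0.2489]
orientation: [146.6, 90.0, 141.8]
force: [0.3, 0.1, -0.0]
opening: 0.0871
```

```bash
python3 - <<'E'
from h import *
applied([-23,267,488,17.8,0,0]); print(getcmd()[0])
o=get_obs(); print(o["clock"],o["tool_pos"],o["joint_pos"],tcpR(o).as_matrix().round(3)); snap("wrist","w1")
E
```

```text
[ 0.5659632  -0.28979532  0.25      ]
1.55 [ 0.56861571 -0.28724294  0.24886414] [-9.28722802e+00  1.62937974e+01 -2.49121255e+00 -1.40375577e-02
 -7.12390308e+01 -8.55062708e+01] [[-0.     0.084  0.996]
 [ 0.     0.996 -0.084]
 [-1.     0.    -0.   ]]
```

View pics/w1.png

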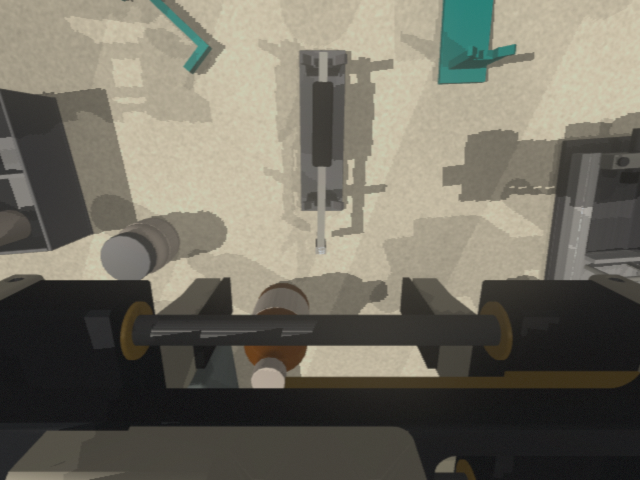

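The wrist view shows the tool at columns 312–332, its shaft running from (323,52) to the prong at (320,250). The rest base spans (300–348, 50–210), and the prong points down in the image, which is world +x. I'll shift sideways for a second view.

carry_out(
  series=[
    [[0, 50, 0, 0, 0, 0], [0, 100, 0, 0, 0, 0], [0, 120, 0, 0, 0, 0], [0, 120, 0, 0, 0, 0], [0, 120, 0, 0, 0, 0]],
  ],
)

```text
clock: 2.22
tool_pos: [0.5763, -0.1716, 0.2497]
orientation: [-70.7, 90.0, -75.7]
force: [-0.5, -0.2, 0.3]
opening: 0.0877
```

```bash
python3 - <<'E'
from h import *
applied([0,120,0,0,0,0]); print(getcmd()[0])
o=get_obs(); print(o["clock"],o["tool_pos"],o["qvel"].round(2)); snap("wrist","w2")
crop("w1",270,30,380,270,2.5,"w1c"); crop("w2",110,30,280,270,2.5,"w2c")
E
```

```text
[ 0.576501  -0.1702589  0.25     ]
2.225 [ 0.576293   -0.17160638  0.24968568] [-0.52  0.29  0.02 -0.04 -0.05 -0.29]
```

View pics/w2.png

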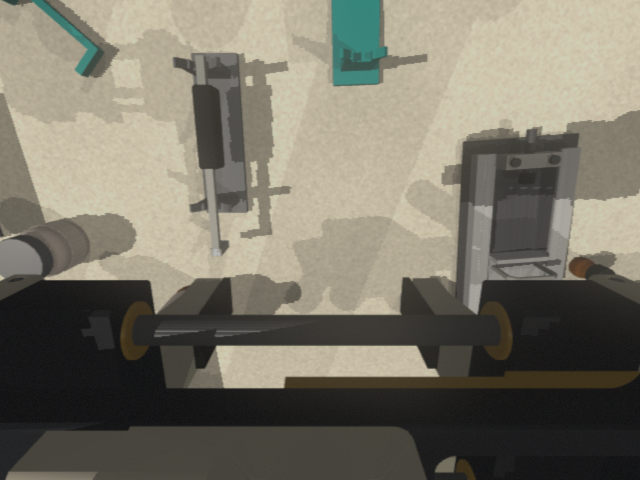

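View pics/w1c.png

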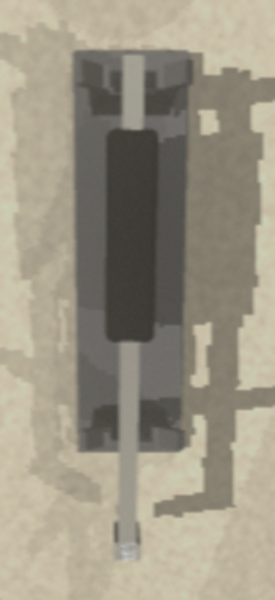

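View pics/w2c.png

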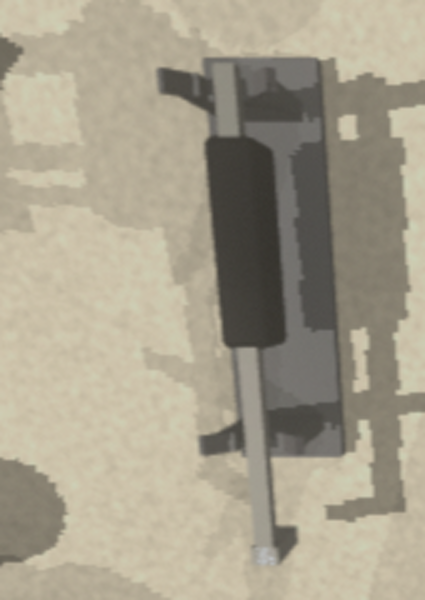

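```bash
python3 - <<'E'
from h import *
a=load("w1")[1]; b=load("w2")[1]; ct=load("top1")[1]
A=lambda x,y:(a,(270+x/2.5-.3,30+y/2.5-.3)); B=lambda x,y:(b,(110+x/2.5-.3,30+y/2.5-.3))
P={}
for n,u,v in [("shaft rear",(134,55),(222,63)),("shaft/handle rear",(133,129),(229,137)),("shaft/handle front",(129,341),(246,347)),("shaft end",(126,558),(265,565)),
 ("base rear +y",(193,51),(319,59)),("base front +y",(183,450),(342,455)),("base rear -y",(74,51),(205,59)),("base front -y",(79,450),(240,455)),]:
    p,r=tri([A(*u),B(*v)]); P[n]=p; print(n,p.round(4),np.round(r,4))
d=P["shaft end"]-P["shaft rear"]; print("len",np.linalg.norm(d),"yaw",np.degrees(np.arctan2(d[1],d[0])))
for u,z in [((134,55),.059),((126,558),.059),((133,129),.059),((129,341),.059)]: print(plane(*A(*u),z).round(4))
for u,z in [((222,63),.059),((265,565),.059),((229,137),.059),((246,347),.059)]: print(plane(*B(*u),z).round(4))
E
```

```text
shaft rear [ 0.413  -0.2662  0.0599] [0. 0.]
shaft/handle rear [ 0.438  -0.2685  0.0591] [0.0001 0.0001]
shaft/handle front [ 0.5167 -0.2763  0.0587] [0. 0.]
shaft end [ 0.6106 -0.285   0.0579] [0.0005 0.0005]
base rear +y [ 0.4026 -0.2393  0.0108] [0.0003 0.0003]
base front +y [ 0.5732 -0.2541  0.0132] [0.0001 0.0001]
base rear -y [ 0.3967 -0.2897  0.0041] [0.0002 0.0002]
base front -y [ 0.5694 -0.3039  0.0106] [0. 0.]
len 0.19848089302259253 yaw -5.428264392158814
[ 0.4128 -0.2662  0.059 ]
[ 0.6097 -0.285   0.059 ]
[ 0.4379 -0.2685  0.059 ]
[ 0.5167 -0.2763  0.059 ]
[ 0.4128 -0.2665  0.059 ]
[ 0.6108 -0.2847  0.059 ]
[ 0.4381 -0.2686  0.059 ]
[ 0.5167 -0.2762  0.059 ]
```

```bash
python3 - <<'E'
from h import *
goto([0.59,0.02,0.28],down(-1.4))
E
```

```text
row [-30.  190.7  -3.3] [-3.64 -0.   -0.  ] dist 193.1
```

carry_out(
  series=[
    [[-30, 50, 0, -2, 0, 0], [-30, 100, 0, -3.6, 0, 0], [-30, 150, -3, -3.6, 0, 0], [-30, 191, -3, -3.6, 0, 0], [-30, 191, -3, -3.6, 0, 0], [-30, 191, -3, -3.6, 0, 0], [-30, 191, -3, -3.6, 0, 0]],
  ],
)

```text
clock: 3.15
tool_pos: [0.5904, 0.0187, 0.2795]
orientation: [-115.9, 90.0, -117.4]
force: [0.3, -0.3, -0.6]
opening: 0.0881
```

```bash
python3 - <<'E'
from h import *
applied([-30,191,-3,-3.6,0,0]); print(getcmd()[0])
o=get_obs(); print(o["clock"],o["tool_pos"]); snap("wrist","w3")
E
```

```text
[0.59028525 0.02026667 0.28      ]
3.15 [0.59039752 0.01868902 0.27952136]
```

carry_out(
  series=[
    [[0, 50, 0, 0, 0, 0], [0, 100, 0, 0, 0, 0], [0, 100, 0, 0, 0, 0], [0, 100, 0, 0, 0, 0], [0, 100, 0, 0, 0, 0]],
  ],
)

```text
clock: 3.82
tool_pos: [0.5929, 0.1188, 0.2797]
orientation: [-36.7, 90.0, -38.3]
force: [-0.3, -0.5, -0.4]
opening: 0.0873
```

```bash
python3 - <<'E'
from h import *
applied([0,100,0,0,0,0]); print(getcmd()[0])
o=get_obs(); print(o["clock"],o["tool_pos"]); snap("wrist","w4")
crop("w3",290,100,500,285,3.5,"w3c"); crop("w4",190,100,400,285,3.5,"w4c")
E
```

```text
[0.59279463 0.12023518 0.28      ]
3.825 [0.59290703 0.11878088 0.27968171]
```

View pics/w3.png

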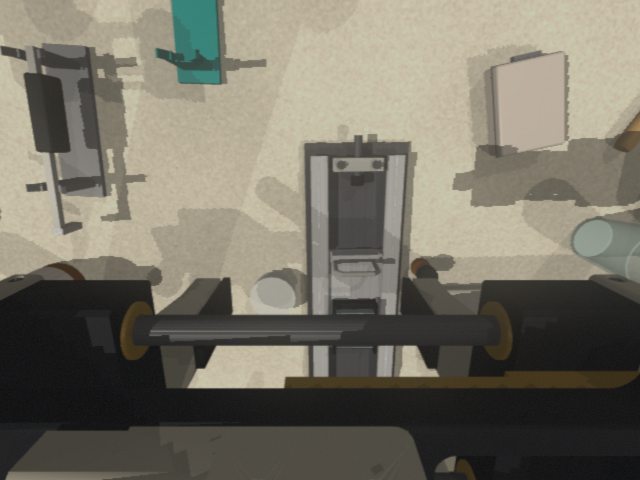

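View pics/w3c.png

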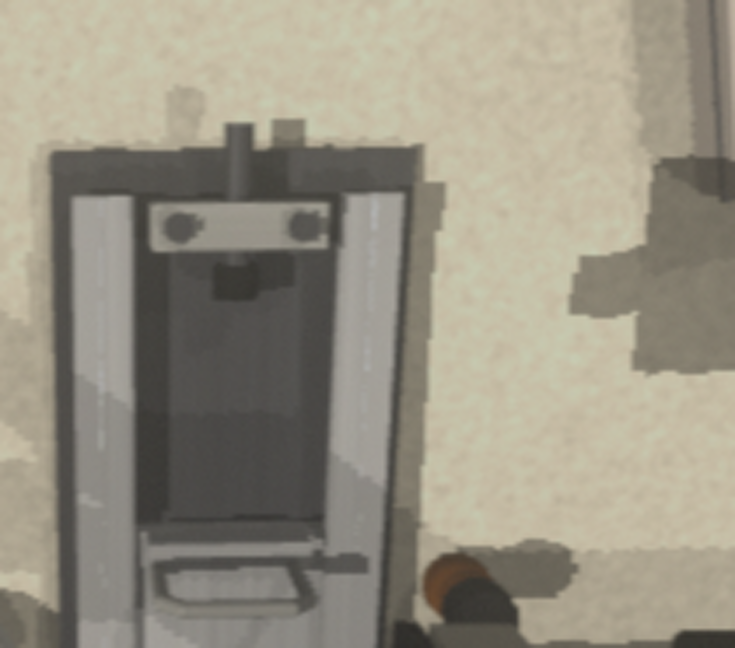

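View pics/w4c.png

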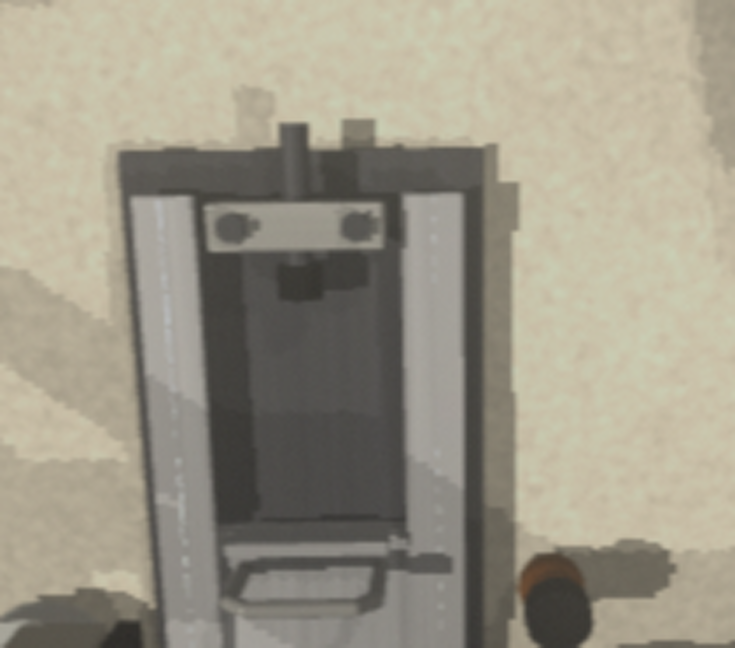

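```bash
python3 - <<'E'
from h import *
a=load("w3")[1]; b=load("w4")[1]
A=lambda x,y:(a,(290+x/3.5-.35,100+y/3.5-.35)); B=lambda x,y:(b,(190+x/3.5-.35,100+y/3.5-.35))
P={}
for n,u,v in [("bar -y",(158,603),(228,603)),("bar +y",(308,607),(378,604)),("bar mid",(233,605),(303,603.5)),("screw-",(181,228),(234,227)),("screw+",(304,226),(357,227)),
 ("block far -y",(149,251),(208,251)),("block far +y",(328,250),(383,250)),("tip end mid",(235,298),(300,298)),("tip start",(235,264),(300,264)),("rod rear",(240,124),(294,124)),
 ("plate -y",(52,152),(119,152)),("plate +y",(424,146),(497,147)),("front top -y",(146,540),(226,550)),("front top +y",(325,542),(408,545)),("vial",(480,605),(558,605))]:
    p,r=tri([A(*u),B(*v)]); P[n]=p; print(n,p.round(4),np.round(r,4))
for (u,v),z in [(((158,603),(228,603)),.062),(((308,607),(378,604)),.062),(((233,605),(303,603.5)),.062),(((235,298),(300,298)),.030),(((235,298),(300,298)),.026),(((149,251),(208,251)),.034),(((328,250),(383,250)),.034),(((52,152),(119,152)),.008),(((424,146),(497,147)),.008)]:
    print(z,plane(*A(*u),z).round(4),plane(*B(*v),z).round(4))
E
```

```text
bar -y [0.6711 0.0412 0.0478] [0. 0.]
bar +y [0.6734 0.0949 0.048 ] [0.0005 0.0005]
bar mid [0.6722 0.068  0.0479] [0.0002 0.0002]
screw- [0.5408 0.0511 0.0346] [0.0002 0.0002]
screw+ [0.5415 0.0925 0.0345] [0.0002 0.0002]
block far -y [0.5488 0.0405 0.0286] [0. 0.]
block far +y [0.5496 0.101  0.034 ] [0. 0.]
tip end mid [0.5662 0.0706 0.0246] [0. 0.]
tip start [0.5547 0.0709 0.0212] [0. 0.]
rod rear [0.5078 0.072  0.0234] [0. 0.]
plate -y [0.5153 0.0076 0.0072] [0. 0.]
plate +y [ 0.5169  0.1418 -0.0029] [0.0002 0.0002]
front top -y [0.656  0.0381 0.0279] [0.0019 0.0019]
front top +y [0.659  0.1054 0.0226] [0.0006 0.0006]
vial [0.6796 0.1604 0.0364] [0. 0.]
0.062 [0.6653 0.0405 0.062 ] [0.6655 0.0442 0.062 ]
0.062 [0.6682 0.0923 0.062 ] [0.6672 0.0959 0.062 ]
0.062 [0.6668 0.0664 0.062 ] [0.6663 0.07   0.062 ]
0.03 [0.5655 0.07   0.03  ] [0.5655 0.0713 0.03  ]
0.026 [0.566  0.0705 0.026 ] [0.566  0.0708 0.026 ]
0.034 [0.5483 0.0402 0.034 ] [0.5484 0.0415 0.034 ]
0.034 [0.5496 0.101  0.034 ] [0.5496 0.101  0.034 ]
0.008 [0.5152 0.0076 0.008 ] [0.5153 0.0078 0.008 ]
0.008 [0.5167 0.1388 0.008 ] [0.5171 0.1413 0.008 ]
```

The loop's triangulated height of 48 mm disagrees with the expected 60 mm. I'll check those pixels at higher zoom before trusting them.

```bash
python3 - <<'E'
from h import *
crop("w3",325,245,390,282,9,"z3"); crop("w4",245,245,310,282,9,"z4")
im=np.vstack([cv2.imread("pics/z3.png"),np.zeros((10,585,3),np.uint8)]);
b=cv2.imread("pics/z4.png"); cv2.imwrite("pics/z34.png",cv2.resize(np.vstack([im,b]),None,fx=.85,fy=.85))
crop("scene1",350,270,390,300,14,"zs"); crop("top1",255,190,305,215,12,"zt")
for n in ["w3","w4"]: print(load(n)[1]["e"], R.from_matrix(load(n)[1]["R"]).as_euler('xyz',degrees=True))
E
```

```text
[0.51385384 0.02176802 0.43749767] [ 1.63659667e+02 -8.80844905e-04  8.84908800e+01]
[0.51636924 0.12185146 0.43764496] [ 1.63645829e+02 -7.61017414e-03  8.85082899e+01]
```

View pics/z34.png

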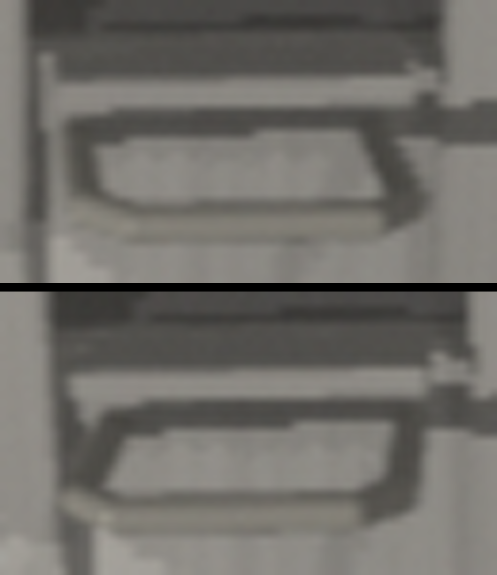

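View pics/zs.png

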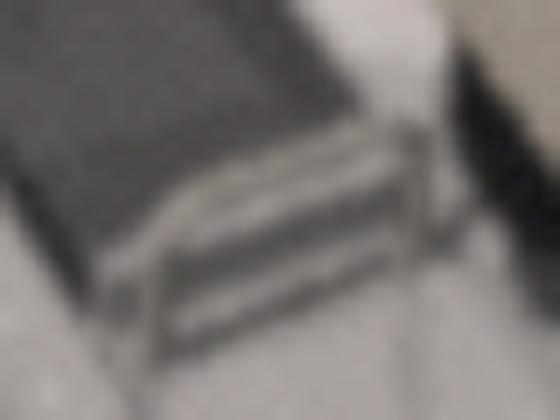

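View pics/zt.png

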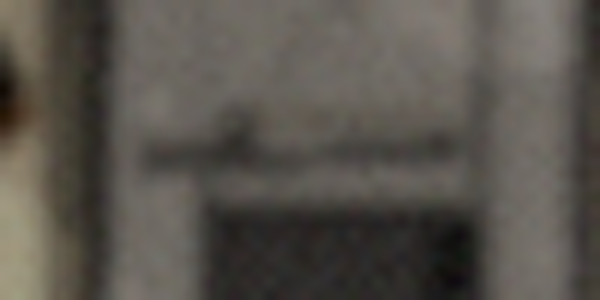

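```bash
python3 - <<'E'
from h import *
o=get_obs(); print(o["clock"],o["tool_pos"],getcmd()[0],o["force"])
s=load("scene1")[1];t=load("top1")[1]; a=load("w3")[1]; b=load("w4")[1]
su=(350+262/14-.46,270+165/14-.46); tu=(255+300/12-.46,190+150/12-.46)
print(plane(s,su,.060),plane(t,tu,.060)); print(tri([(a,(357.3,273.6)),(b,(276.5,273.3)),(s,su)]),plane(a,(357.3,273.6),.062),plane(b,(276.5,273.3),.062))
print("front top",plane(a,(357,257.2),.034),plane(b,(276,257),.034))
goto([0.4775,-0.2723,0.15],down(-5.3))
E
```

```text
3.875 [0.5929237  0.11880905 0.27971946] [0.59279463 0.12023518 0.28      ] [0.50029789 0.0263647  0.73675892]
[0.66613994 0.06198748 0.06      ] [0.66233611 0.07837273 0.06      ]
(array([0.66776832, 0.06669802, 0.059946  ]), [np.float64(0.0016732575306548847), np.float64(0.003419555372509635), np.float64(0.004923465349187628)]) [0.66820391 0.06769195 0.062     ] [0.66793778 0.07025106 0.062     ]
front top [0.65714585 0.07054102 0.034     ] [0.65683691 0.06709395 0.034     ]
row [ 130.  -395.3 -105.4] [ 3.86 -0.   -0.  ] dist 429.3
```

carry_out(
  series=[
    [[16, -49, -13, 3.9, 0, 0], [32, -99, -26, 3.9, 0, 0], [48, -148, -40, 3.9, 0, 0], [65, -198, -53, 3.9, 0, 0], [81, -247, -66, 3.9, 0, 0], [97, -296, -79, 3.9, 0, 0], [113, -346, -92, 3.9, 0, 0], [130, -395, -105, 3.9, 0, 0], [130, -395, -105, 3.9, 0, 0], [130, -395, -105, 3.9, 0, 0]],
  ],
)

```text
clock: 5.12
tool_pos: [0.4778, -0.2729, 0.1498]
orientation: [-18.7, 90.0, -24.1]
force: [0.8, 0.0, 0.8]
opening: 0.0875
```

```bash
python3 - <<'E'
from h import *
applied([130,-395,-105,3.9,0,0])
snap("wrist","w5")
o=get_obs(); print(o["clock"],o["tool_pos"],getcmd()[0],o["qvel"].round(2))
M=tcpR(o).as_matrix(); print("yaw",np.degrees(np.arctan2(M[1,2],M[0,2])), M[:,0])
E
```

```text
5.175 [ 0.47824432 -0.27239817  0.15008207] [ 0.47791566 -0.27200559  0.15      ] [ 1.17 -0.26  0.18 -0.07  0.02  0.21]
yaw -5.364376968761981 [ 8.94370160e-04 -2.41859692e-04 -9.99999571e-01]
```

View pics/w5.png

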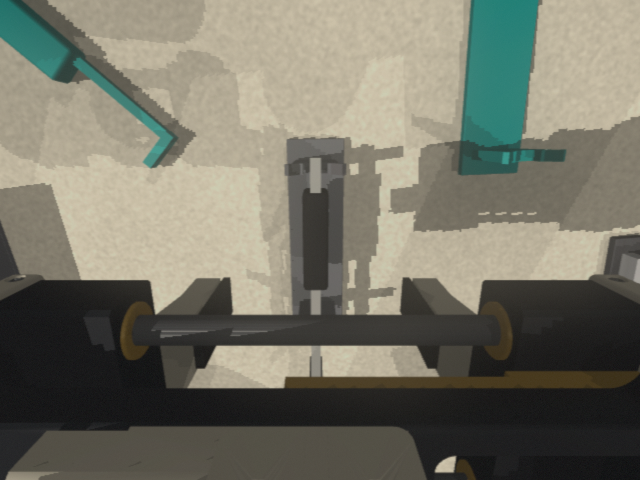

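The jaws are centred over the handle at column 316, and the side clearances look good. Now I'll descend.

carry_out(
  series=[
    [[30, 0, 0, 0, 0, 0], [60, 0, 0, 0, 0, 0], [85, 0, 0, 0, 0, 0], [105, 0, 0, 0, 0, 0], [121, 0, 0, 0, 0, 0], [121, 0, 0, 0, 0, 0], [121, 0, 0, 0, 0, 0]],
  ],
)

```text
clock: 6.05
tool_pos: [0.4788, -0.2722, 0.0293]
orientation: [-13.6, 89.9, -18.9]
force: [-0.1, -0.7, -0.3]
opening: 0.0874
```

```bash
python3 - <<'E'
from h import *
applied([121,0,0,0,0,0])
o=get_obs(); print(o["clock"],o["tool_pos"],getcmd()[0],o["force"],o["qvel"].round(2))
E
```

```text
6.05 [ 0.47879153 -0.27216873  0.02934371] [ 0.47791566 -0.27200559  0.029     ] [-0.06610635 -0.69448399 -0.26794339] [-0.28 -0.47  0.05 -0.04  0.06 -0.05]
```

carry_out(
  series=[
    [[0, 0, 0, 0, 0, 0], [0, 0, 0, 0, 0, 0], [0, 0, 0, 0, 0, 0], [0, 0, 0, 0, 0, 0], [0, 0, 0, 0, 0, 0], [0, 0, 0, 0, 0, 0]],
  ],
  hand=1,
)

```text
clock: 6.8
tool_pos: [0.478, -0.2723, 0.0285]
orientation: [175.3, 90.0, 169.9]
force: [0.4, -0.0, 0.4]
opening: 0.0333
```

```bash
python3 - <<'E'
from h import *
o=get_obs(); print(o["clock"],o["tool_pos"],o["force"],o["moment"],o["opening"])
E
```

```text
6.8 [ 0.47799179 -0.27229614  0.02851201] [ 0.37122837 -0.0292113   0.43684353] [ 0.00904517  0.02087096 -0.01669646] 0.03329172638412138
```

Still closing.

carry_out(
  series=[
    [[0, 0, 0, 0, 0, 0], [0, 0, 0, 0, 0, 0], [0, 0, 0, 0, 0, 0], [0, 0, 0, 0, 0, 0]],
  ],
)

```text
clock: 7.3
tool_pos: [0.478, -0.2723, 0.0285]
orientation: [-157.5, 90.0, -162.8]
force: [-0.3, -0.5, -1.0]
opening: 0.0197
```

```bash
python3 - <<'E'
from h import *
o=get_obs(); print(o["clock"],o["tool_pos"],o["force"],o["moment"],o["opening"])
snap("wrist","w6")
E
```

```text
7.3 [ 0.477996   -0.27230577  0.02853663] [-0.31530342 -0.45688532 -0.98647207] [-0.16823826  0.01151972  0.00569353] 0.019731309993632633
```

View pics/w6.png

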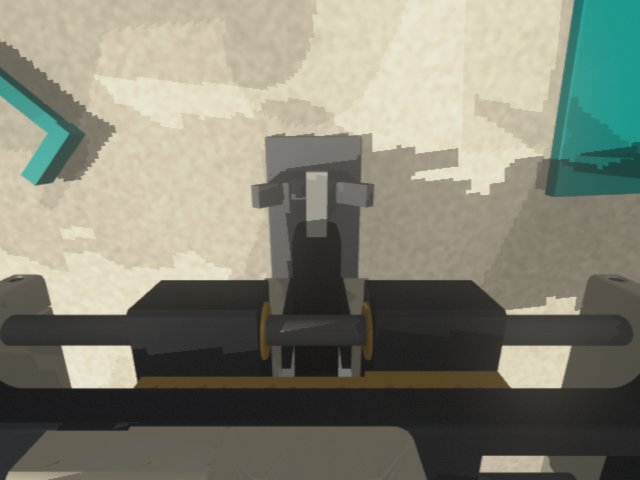

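carry_out(
  series=[
    [[-8, 0, 0, 0, 0, 0], [-20, 0, 0, 0, 0, 0], [-35, 0, 0, 0, 0, 0], [-55, 0, 0, 0, 0, 0], [-80, 0, 0, 0, 0, 0], [-101, 0, 0, 0, 0, 0], [-101, 0, 0, 0, 0, 0], [-101, 0, 0, 0, 0, 0]],
  ],
)

```text
clock: 8.35
tool_pos: [0.4777, -0.2721, 0.1295]
orientation: [82.3, 90.0, 77.0]
force: [-0.1, 0.8, -1.8]
opening: 0.0197
```

```bash
python3 - <<'E'
from h import *
applied([-101,0,0,0,0,0])
o=get_obs(); print(o["clock"],o["tool_pos"],o["force"],o["moment"],o["opening"])
goto([.564,.0706,.13],down(-1.1))
snap("wrist","w7"); snap("scene","s7")
crop("s7",120,150,320,350,3.5,"s7c")
E
```

```text
8.35 [ 0.47765381 -0.27209349  0.12951419] [-0.11550518  0.77874611 -1.77208346] [-0.01178369  0.01057334 -0.00118995] 0.019717290938315746
row [  0.  349.1  53.8] [-4.24  0.    0.  ] dist 353.3
```

View pics/s7c.png

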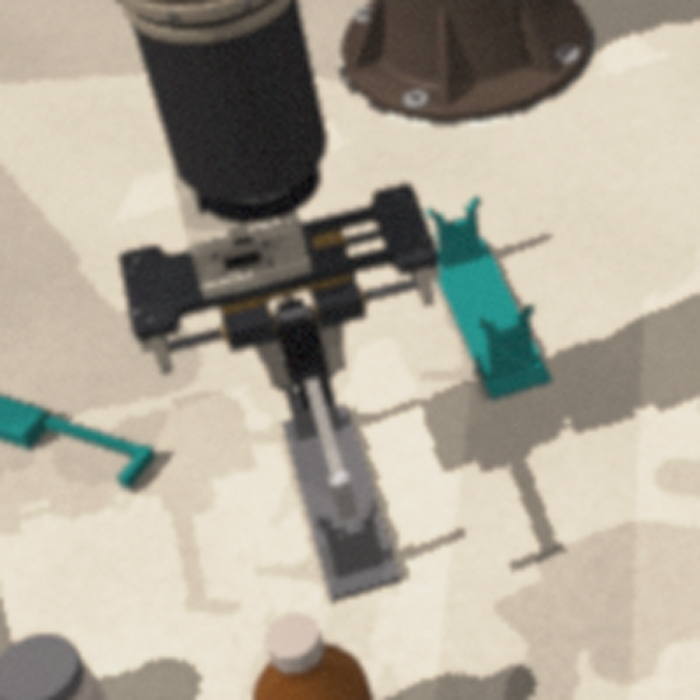

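View pics/w7.png

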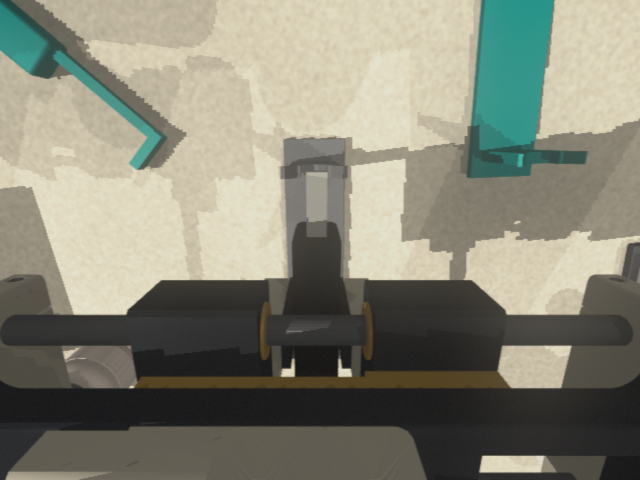

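carry_out(
  series=[
    [[0, 20, 3, -1, 0, 0], [0, 60, 9, -2, 0, 0], [0, 105, 16, -3, 0, 0], [0, 150, 23, -4.2, 0, 0], [0, 195, 30, -4.2, 0, 0], [0, 240, 37, -4.2, 0, 0], [0, 285, 44, -4.2, 0, 0], [0, 320, 50, -4.2, 0, 0], [0, 340, 53, -4.2, 0, 0], [0, 349, 54, -4.2, 0, 0]],
  ],
)

```text
clock: 9.7
tool_pos: [0.564, 0.0708, 0.1289]
orientation: [-153.6, 89.9, -154.7]
force: [-0.3, -0.4, -0.9]
opening: 0.0201
```

```bash
python3 - <<'E'
from h import *
applied([0,349,54,-4.2,0,0])
snap("wrist","w8"); snap("scene","s8");snap("top","t8")
o=get_obs(); print(o["clock"],o["tool_pos"],getcmd()[0],o["force"],o["moment"],o["opening"])
M=tcpR(o).as_matrix(); print("yaw",np.degrees(np.arctan2(M[1,2],M[0,2])), M[:,0])
crop("s8",290,200,450,340,4.5,"s8c");crop("t8",240,150,340,260,5,"t8c")
E
```

```text
9.85 [0.56386261 0.06966468 0.12923745] [0.56414878 0.07045733 0.13      ] [-0.1203549  -0.7202895  -1.25014926] [-0.0373384   0.03530242 -0.03373073] 0.02009661739734764
yaw -1.1397991921566708 [-8.04415566e-04 -3.59388633e-04 -9.99999612e-01]
```

View pics/s8c.png

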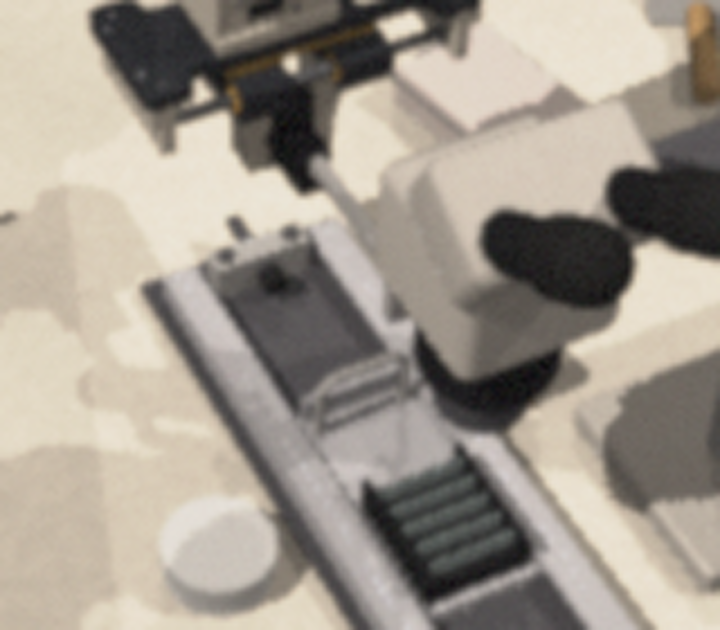

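View pics/t8c.png

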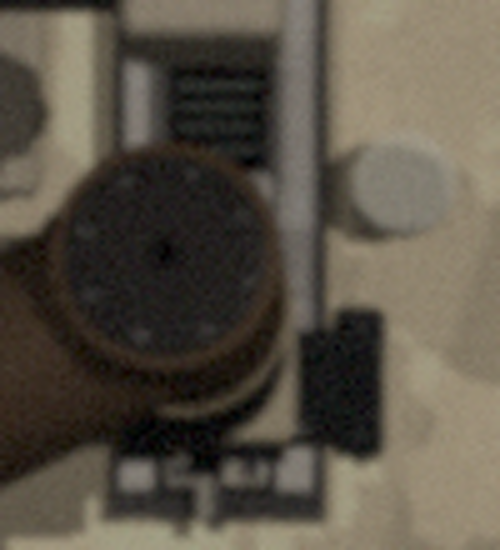

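View pics/w8.png

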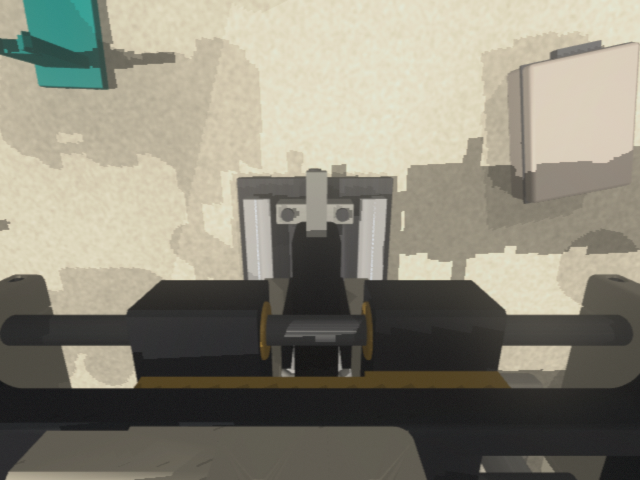

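carry_out(
  series=[
    [[15, 0, 0, 0, 0, 0], [30, 0, 0, 0, 0, 0], [42, 0, 0, 0, 0, 0], [50, 0, 0, 0, 0, 0], [50, 0, 0, 0, 0, 0], [50, 0, 0, 0, 0, 0]],
  ],
)

```text
clock: 10.6
tool_pos: [0.5646, 0.0703, 0.0799]
orientation: [13.3, 90.0, 12.2]
force: [-0.3, 1.8, -1.2]
opening: 0.0199
```

```bash
python3 - <<'E'
from h import *
applied([50,0,0,0,0,0])
snap("scene","s9")
o=get_obs(); print(o["clock"],o["tool_pos"],getcmd()[0],o["force"])
c=load("s9")[1]; p=o["tool_pos"]; r=tcpR(o)
for n,q in [("tip c",[-(.0265-.03),0,.130]),("tip inner L",[.0035,.006,.126]),("tip inner R",[.0035,-.006,.126]),("shaft end",[-.0305,0,.134])]: 
    w=p+r.apply(q); print(n,w.round(4),proj(c,w).round(1),((proj(c,w)-[330,230])*9).round(0))
print("bar",[((proj(c,[.668,y,.06])-[330,230])*9).round(0) for y in(.049,.068,.087)])
crop("s9",330,230,410,295,9,"s9c")
E
```

```text
10.65 [0.56461839 0.07036255 0.08001361] [0.56414878 0.07045733 0.08      ] [-0.69237622  0.1694821  -2.12793387]
tip c [0.6946 0.0678 0.0766] [376.6 284.1] [419. 487.]
tip inner L [0.6907 0.0739 0.0766] [378.  282.1] [432. 469.]
tip inner R [0.6905 0.0619 0.0766] [373.6 283.8] [392. 484.]
shaft end [0.6986 0.0677 0.1106] [378.2 275.7] [434. 412.]
bar [array([305., 483.]), array([367., 459.]), array([429., 435.])]
```

View pics/s9c.png

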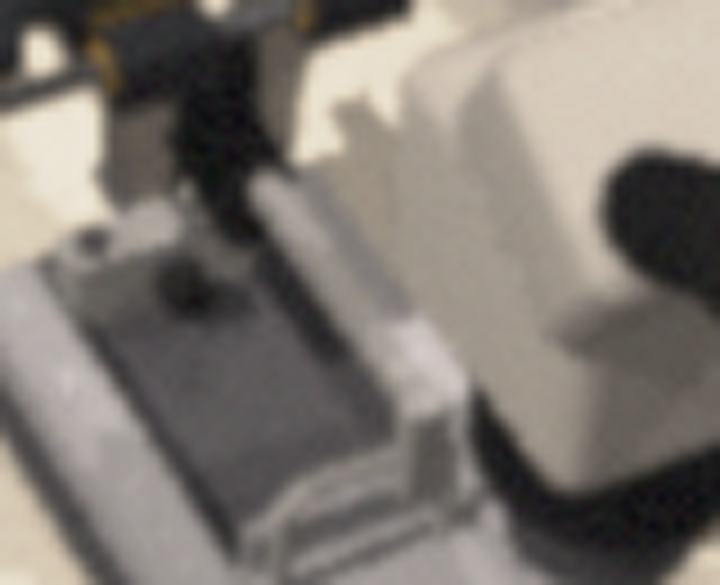

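carry_out(
  series=[
    [[10, 0, 0, 0, 0, 0], [20, 0, 0, 0, 0, 0], [29, 0, 0, 0, 0, 0], [34, 0, 0, 0, 0, 0], [34, 0, 0, 0, 0, 0], [34, 0, 0, 0, 0, 0]],
  ],
)

```text
clock: 11.4
tool_pos: [0.5644, 0.0703, 0.0457]
orientation: [12.8, 90.0, 11.6]
force: [0.1, -0.4, -1.5]
opening: 0.0197
```

```bash
python3 - <<'E'
from h import *
applied([34,0,0,0,0,0])
snap("scene","s10")
o=get_obs(); print(o["clock"],o["tool_pos"],getcmd()[0],o["force"],o["moment"])
crop("s10",330,230,410,295,9,"s10c")
E
```

```text
11.45 [0.56446985 0.07025286 0.04585168] [0.56414878 0.07045733 0.046     ] [-0.10735971 -0.10831641 -1.53789266] [-0.03786811  0.00289964  0.00149905]
```

View pics/s10c.png

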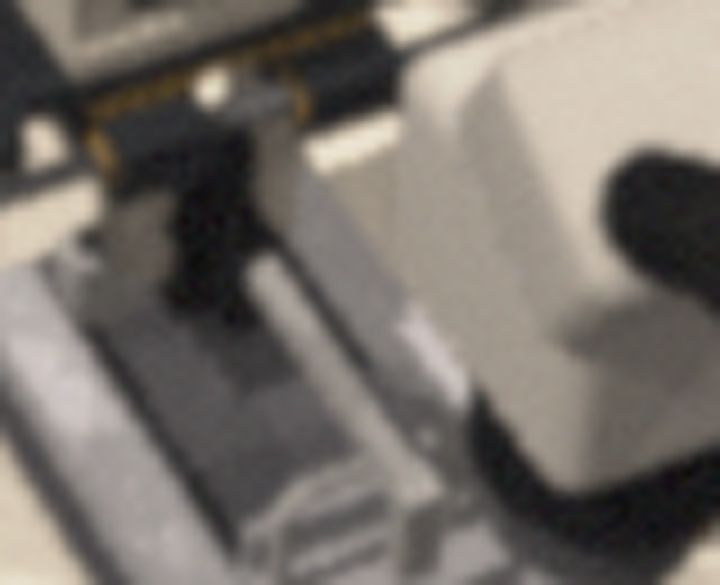

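The prong is now down behind the loop, with the shaft over the bar. I'll start drawing slowly toward the robot.

carry_out(
  series=[
    [[0, 0, -5, 0, 0, 0], [0, 0, -10, 0, 0, 0], [0, 0, -14, 0, 0, 0], [0, 0, -18, 0, 0, 0], [0, 0, -22, 0, 0, 0], [0, 0, -26, 0, 0, 0], [0, 0, -30, 0, 0, 0], [0, 0, -34, 0, 0, 0], [0, 0, -38, 0, 0, 0]],
  ],
)

```text
clock: 12.58
tool_pos: [0.5262, 0.071, 0.0457]
orientation: [21.3, 90.0, 20.2]
force: [3.5, -0.5, -1.4]
opening: 0.0201
```

```bash
python3 - <<'E'
from h import *
applied([0,0,-38,0,0,0])
snap("scene","s11")
o=get_obs(); print(o["clock"],o["tool_pos"],getcmd()[0],o["force"],o["moment"],o["opening"])
crop("s11",330,230,410,295,9,"s11c")
E
```

```text
12.625 [0.5256371  0.07091658 0.045652  ] [0.52615628 0.07121197 0.046     ] [2.08092644 0.46092755 0.57110811] [ 0.13683411 -0.86230431  0.06300895] 0.01993671156128308
```

View pics/s11c.png

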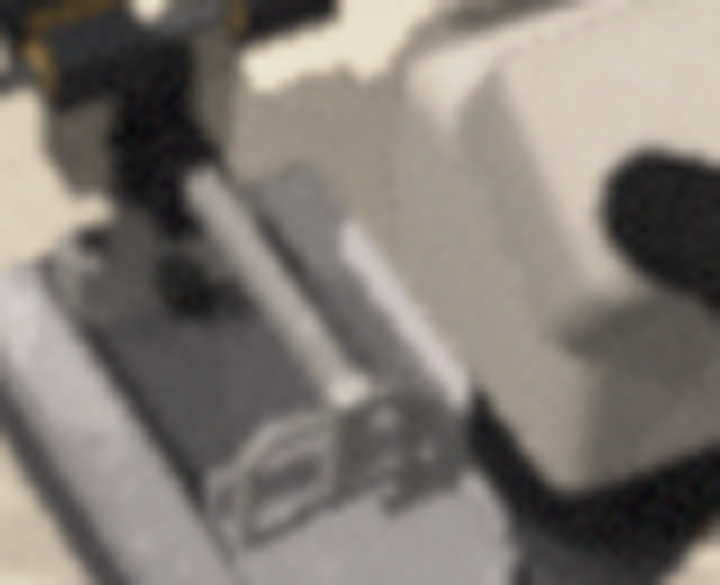

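carry_out(
  series=[
    [[0, 0, -5, 0, 0, 0], [0, 0, -11, 0, 0, 0], [0, 0, -17, 0, 0, 0], [0, 0, -23, 0, 0, 0], [0, 0, -29, 0, 0, 0], [0, 0, -35, 0, 0, 0], [0, 0, -41, 0, 0, 0], [0, 0, -46, 0, 0, 0], [0, 0, -50, 0, 0, 0], [0, 0, -53, 0, 0, 0]],
  ],
)

```text
clock: 13.88
tool_pos: [0.4731, 0.072, 0.0456]
orientation: [11.8, 90.0, 10.7]
force: [3.1, -0.1, -1.5]
opening: 0.0198
```

```bash
python3 - <<'E'
from h import *
applied([0,0,-53,0,0,0])
snap("scene","s12")
o=get_obs(); print(o["clock"],o["tool_pos"],getcmd()[0],o["force"],o["moment"],o["opening"])
for _ in range(3): snapshot("scene"); print(get_obs()["force"])
crop("s12",310,220,410,295,7.5,"s12c")
E
```

```text
13.925 [0.47270734 0.07192962 0.04555004] [0.47316673 0.07226451 0.046     ] [ 2.03105187  0.80801962 -0.12050447] [ 0.09639582 -1.0108303   0.02576701] 0.019450093475611083
[1.06002639 0.1244554  0.08846387]
[ 1.15483505  0.3211861  -0.44152965]
[ 1.07101232  0.41002725 -0.20050586]
```

View pics/s12c.png

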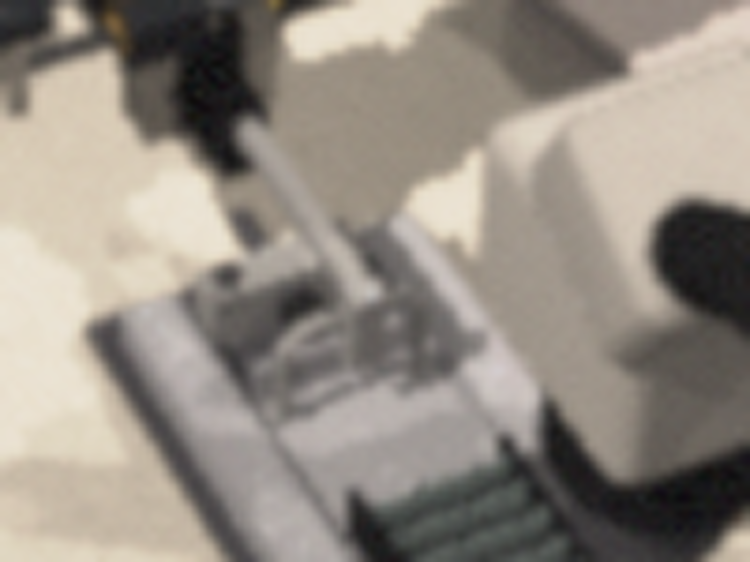

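carry_out(
  series=[
    [[0, 0, -2, 0, 0, 0], [0, 0, -4, 0, 0, 0], [0, 0, -6, 0, 0, 0], [0, 0, -8, 0, 0, 0], [0, 0, -10, 0, 0, 0]],
  ],
)

```text
clock: 14.7
tool_pos: [0.463, 0.0721, 0.0455]
orientation: [-159.3, 90.0, -160.4]
force: [2.9, -0.3, -2.6]
opening: 0.0199
```

carry_out(
  series=[
    [[0, 0, -1, 0, 0, 0], [0, 0, -2, 0, 0, 0]],
  ],
)

```text
clock: 14.95
tool_pos: [0.4611, 0.0722, 0.0455]
orientation: [-156.5, 90.0, -157.6]
force: [2.9, -0.3, -2.6]
opening: 0.02
```

carry_out(
  series=[
    [[0, 0, -1, 0, 0, 0], [0, 0, -2, 0, 0, 0]],
  ],
)

```text
clock: 15.2
tool_pos: [0.4592, 0.0722, 0.0455]
orientation: [-159.3, 90.0, -160.5]
force: [2.6, -0.1, -2.6]
opening: 0.0201
```

carry_out(
  series=[
    [[0, 0, -1, 0, 0, 0], [0, 0, -2, 0, 0, 0]],
  ],
)

```text
clock: 15.45
tool_pos: [0.4573, 0.0723, 0.0456]
orientation: [14.8, 90.0, 13.7]
force: [3.5, -0.8, -2.7]
opening: 0.0196
```

carry_out(
  series=[
    [[0, 0, -1, 0, 0, 0], [0, 0, -2, 0, 0, 0]],
  ],
)

```text
clock: 15.7
tool_pos: [0.4553, 0.0724, 0.0456]
orientation: [16.6, 90.0, 15.5]
force: [4.4, -1.0, -2.1]
opening: 0.0198
```

carry_out(
  series=[
    [[0, 0, -1, 0, 0, 0], [0, 0, -2, 0, 0, 0]],
  ],
)

```text
clock: 15.95
tool_pos: [0.4536, 0.0725, 0.0457]
orientation: [19.9, 90.0, 18.8]
force: [7.9, -1.3, -4.2]
opening: 0.0197
```

```bash
python3 - <<'E'
from h import *
applied([0,0,-20,0,0,0])
snap("wrist","w13"); snap("scene","s13")
o=get_obs(); print(o["clock"],o["tool_pos"],getcmd()[0],o["force"],o["moment"],o["opening"])
crop("s13",300,220,400,295,7.5,"s13c")
E
```

```text
16.05 [0.45359241 0.07253446 0.04568959] [0.45317067 0.07266169 0.046     ] [ 4.41918401 -0.1561932  -3.64763401] [-0.27842546 -1.74745317 -0.10124208] 0.019917858066424193
```

View pics/s13c.png

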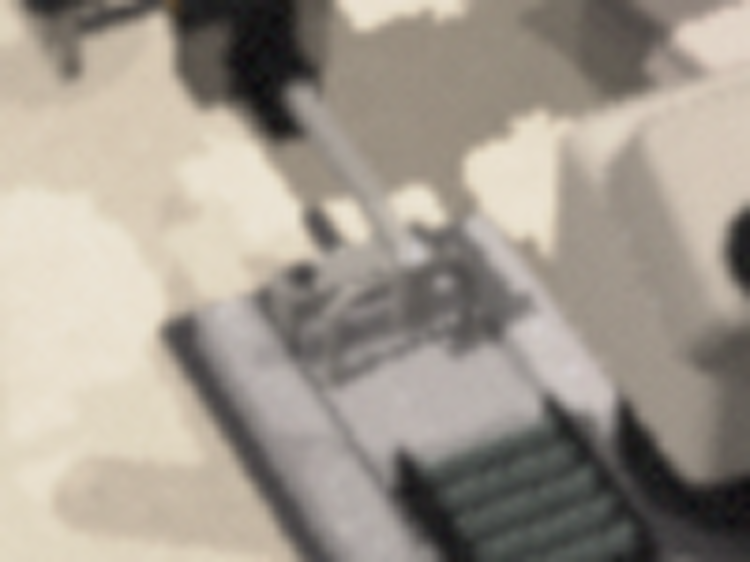

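carry_out(
  series=[
    [[0, 0, -0.5, 0, 0, 0], [0, 0, -1, 0, 0, 0]],
  ],
)

```text
clock: 16.3
tool_pos: [0.4534, 0.0728, 0.0459]
orientation: [20.1, 89.9, 19.0]
force: [9.5, -1.7, -4.8]
opening: 0.0199
```

```bash
python3 - <<'E'
from h import *
applied([0,0,-1,0,0,0])
o=get_obs(); print(o["clock"],o["tool_pos"],getcmd()[0],o["force"],o["moment"],o["opening"])
E
```

```text
16.3 [0.45344525 0.07283753 0.04589189] [0.45217087 0.07268155 0.046     ] [ 9.4582703  -1.68790996 -4.7695483 ] [-0.5873497  -2.95877178 -0.17613725] 0.019885589327327865
```

carry_out(
  series=[
    [[0, 0, 0, 0, 0, 0]],
  ],
)

```text
clock: 16.42
tool_pos: [0.4534, 0.0728, 0.0459]
orientation: [19.6, 89.9, 18.5]
force: [8.7, -1.8, -4.6]
opening: 0.0201
```

carry_out(
  series=[
    [[0, 0, -0.5, 0, 0, 0]],
  ],
)

```text
clock: 16.55
tool_pos: [0.4533, 0.073, 0.046]
orientation: [20.4, 89.8, 19.3]
force: [9.5, -2.3, -5.6]
opening: 0.02
```

carry_out(
  series=[
    [[0, 0, 0, 0, 0, 0], [0, 0, 0, 0, 0, 0]],
  ],
)

```text
clock: 16.8
tool_pos: [0.4533, 0.0729, 0.046]
orientation: [20.0, 89.8, 18.9]
force: [9.8, -2.6, -4.1]
opening: 0.0198
```

carry_out(
  series=[
    [[0, 0, 0, 0, 0, 0], [0, 0, 0, 0, 0, 0], [0, 0, 0, 0, 0, 0]],
  ],
)

```text
clock: 17.18
tool_pos: [0.4533, 0.0729, 0.046]
orientation: [20.2, 89.8, 19.0]
force: [9.6, -1.5, -4.6]
opening: 0.0199
```

```bash
python3 - <<'E'
from h import *
applied([0,0,-.5,0,0,0])
snap("wrist","w14"); 
o=get_obs(); print(o["clock"],o["tool_pos"],getcmd()[0],o["force"],o["moment"],o["opening"])
E
```

```text
17.225 [0.45328318 0.07292954 0.04598632] [0.45167097 0.07269148 0.046     ] [ 9.72501045 -1.11000939 -4.14391238] [-0.65371018 -3.03462615 -0.15243619] 0.019636238473253267
```

View pics/w14.png

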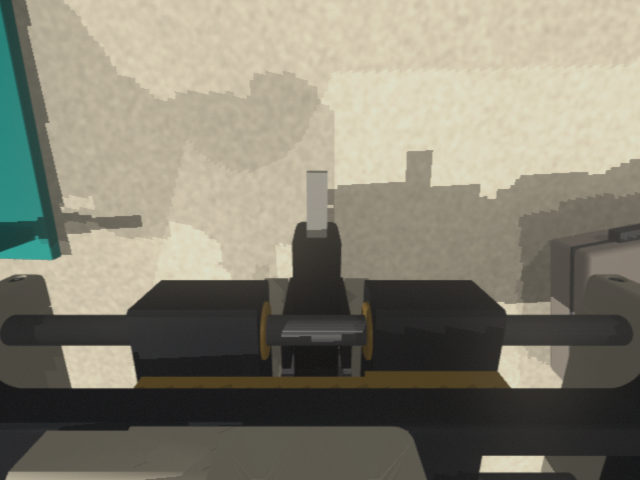

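I held it hard against the stop for about 0.9 s at 9–10 N with the position steady. The hard-stop location also matches the geometry: predicted TCP x 0.453, measured 0.4533. Next, unhook: ease forward, then lift.

carry_out(
  series=[
    [[0, 0, 1, 0, 0, 0], [0, 0, 2, 0, 0, 0], [0, 0, 4, 0, 0, 0], [0, 0, 7, 0, 0, 0], [0, 0, 10, 0, 0, 0], [0, 0, 13, 0, 0, 0], [0, 0, 15, 0, 0, 0], [0, 0, 15, 0, 0, 0]],
  ],
)

```text
clock: 18.23
tool_pos: [0.4669, 0.0721, 0.0455]
orientation: [-164.0, 90.0, -165.2]
force: [-0.0, -0.5, -1.3]
opening: 0.0196
```

```bash
python3 - <<'E'
from h import *
applied([0,0,15,0,0,0])
snap("scene","s15"); 
o=get_obs(); print(o["clock"],o["tool_pos"],getcmd()[0],o["force"],o["moment"],o["opening"])
crop("s15",300,220,400,295,7.5,"s15c")
E
```

```text
18.275 [0.4666897 0.0720481 0.0454771] [0.46666801 0.07239359 0.046     ] [-0.52636078 -0.19812616 -2.03620349] [-0.03974912  0.01294062  0.00857446] 0.019761201158687985
```

View pics/s15c.png

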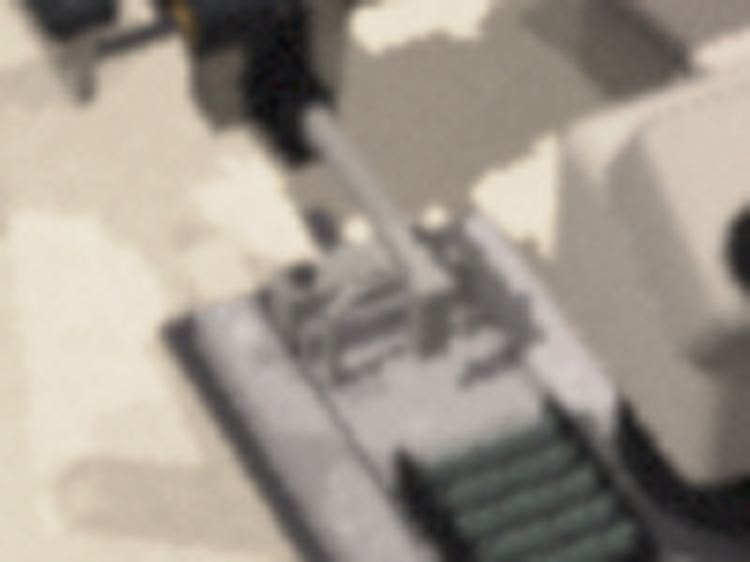

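The hook is free, there is no force on the wrist, and the carrier has not moved. Next I'll lift.

carry_out(
  series=[
    [[-6, 0, 0, 0, 0, 0], [-16, 0, 0, 0, 0, 0], [-30, 0, 0, 0, 0, 0], [-50, 0, 0, 0, 0, 0], [-70, 0, 0, 0, 0, 0], [-84, 0, 0, 0, 0, 0], [-84, 0, 0, 0, 0, 0], [-84, 0, 0, 0, 0, 0]],
  ],
)

```text
clock: 19.27
tool_pos: [0.4663, 0.072, 0.1291]
orientation: [-171.5, 90.0, -172.7]
force: [-0.3, 0.4, -1.2]
opening: 0.0199
```

```bash
python3 - <<'E'
from h import *
applied([-84,0,0,0,0,0])
snap("scene","s16"); 
o=get_obs(); print(o["clock"],o["tool_pos"],getcmd()[0],o["force"],o["moment"],o["opening"])
crop("s16",300,220,400,295,7.5,"s16c")
goto([.4778,-.2721,.13],down(-5.34))
E
```

```text
19.325 [0.46624754 0.07188447 0.12889737] [0.46666801 0.07239359 0.13      ] [ 0.45855825  0.698844   -1.60413111] [-0.04348502  0.07537858 -0.02827296] 0.019950908910031852
row [   0.  -344.2   18. ] [4.2 0.  0. ] dist 344.7
```

View pics/s16c.png

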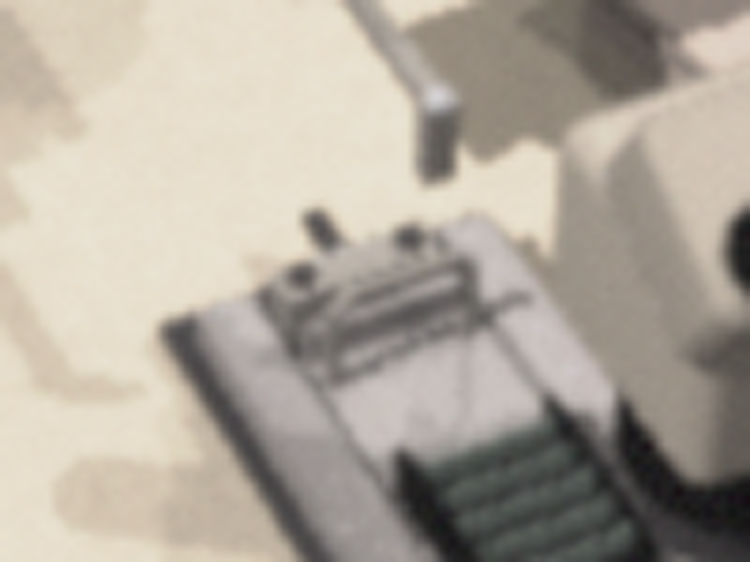

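carry_out(
  series=[
    [[0, -20, 1, 1, 0, 0], [0, -60, 3, 2, 0, 0], [0, -105, 5, 3, 0, 0], [0, -150, 8, 4.2, 0, 0], [0, -195, 10, 4.2, 0, 0], [0, -240, 12, 4.2, 0, 0], [0, -285, 15, 4.2, 0, 0], [0, -320, 17, 4.2, 0, 0], [0, -338, 18, 4.2, 0, 0], [0, -344, 18, 4.2, 0, 0]],
  ],
)

```text
clock: 20.58
tool_pos: [0.4775, -0.2728, 0.1287]
orientation: [170.5, 89.9, 165.1]
force: [-1.0, 0.6, -2.4]
opening: 0.0197
```

carry_out(
  series=[
    [[0, 0, 0, 0, 0, 0], [0, 0, 0, 0, 0, 0]],
  ],
)

```text
clock: 20.82
tool_pos: [0.4779, -0.2713, 0.1295]
orientation: [117.7, 90.0, 112.5]
force: [-0.2, -1.3, -2.5]
opening: 0.0198
```

```bash
python3 - <<'E'
from h import *
applied([0,-344,18,4.2,0,0])
snap("wrist","w17"); snap("scene","s17")
o=get_obs(); print(o["clock"],o["tool_pos"],getcmd()[0],o["force"],o["moment"],o["opening"])
M=tcpR(o).as_matrix(); print("yaw",np.degrees(np.arctan2(M[1,2],M[0,2])), M[:,0])
a=cv2.imread("pics/w7.png")[120:330,260:380];b=cv2.imread("pics/w17.png")[120:330,260:380]
c=cv2.imread("pics/s7.png")[200:330,170:260];d=cv2.imread("pics/s17.png")[200:330,170:260]
cv2.imwrite("pics/cmp.png",cv2.resize(np.hstack([a,b]),None,fx=2.5,fy=2.5)); cv2.imwrite("pics/cmps.png",cv2.resize(np.hstack([c,d]),None,fx=4,fy=4,interpolation=cv2.INTER_CUBIC))
E
```

```text
20.925 [ 0.47810717 -0.27140761  0.12971616] [ 0.47783293 -0.27189603  0.13      ] [-0.21639131  0.0205419  -2.2211161 ] [-0.0378071   0.00203913  0.03745379] 0.020000805007242387
yaw -5.2692901706185875 [ 2.96848219e-04  2.36918352e-05 -9.99999956e-01]
```

View pics/cmp.png

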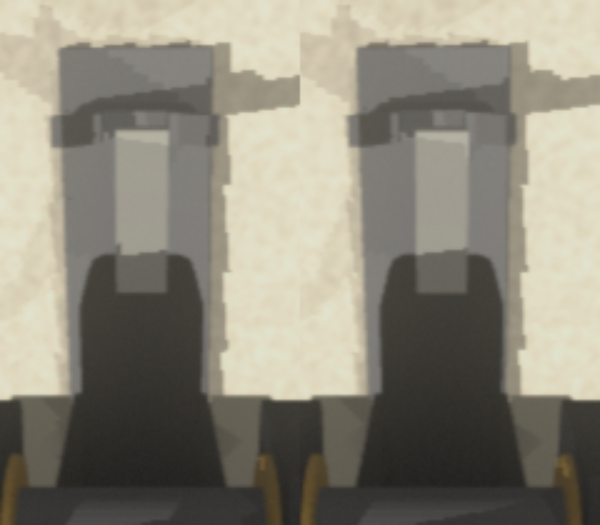

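View pics/cmps.png

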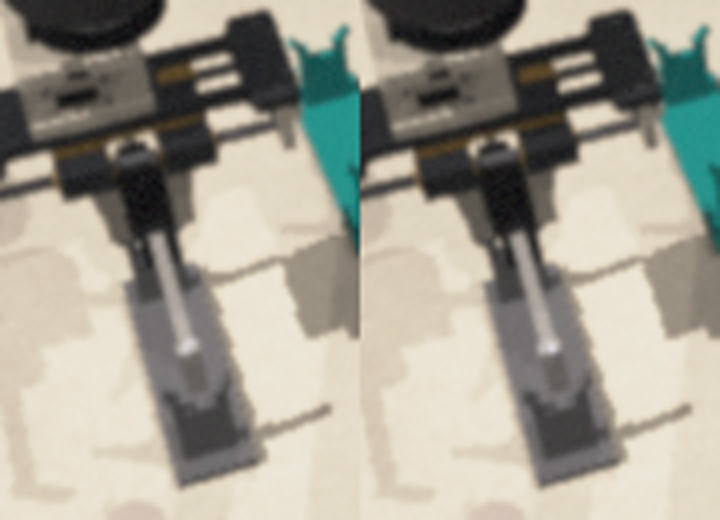

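No slip or tilt in the grip: both comparison pairs match. Next I'll lower into the forks.

carry_out(
  series=[
    [[20, 0, 0, 0, 0, 0], [42, 0, 0, 0, 0, 0], [62, 0, 0, 0, 0, 0], [76, 0, 0, 0, 0, 0], [86, 0, 0, 0, 0, 0], [92, 0, 0, 0, 0, 0], [96, 0, 0, 0, 0, 0], [99, 0, 0, 0, 0, 0], [100, 0, 0, 0, 0, 0], [100, 0, 0, 0, 0, 0]],
  ],
)

```text
clock: 22.18
tool_pos: [0.478, -0.2722, 0.0297]
orientation: [-10.6, 90.0, -16.0]
force: [-0.2, 0.1, -2.5]
opening: 0.0197
```

carry_out(
  series=[
    [[0.5, 0, 0, 0, 0, 0], [1, 0, 0, 0, 0, 0], [1, 0, 0, 0, 0, 0]],
  ],
)

```text
clock: 22.55
tool_pos: [0.478, -0.2722, 0.0287]
orientation: [-17.9, 90.0, -23.2]
force: [0.1, 0.5, -1.4]
opening: 0.0197
```

```bash
python3 - <<'E'
from h import *
applied([101,0,0,0,0,0])
snap("wrist","w18")
o=get_obs(); print(o["clock"],o["tool_pos"],getcmd()[0],o["force"],o["moment"],o["opening"])
crop("w18",240,110,390,380,2.2,"w18c")
E
```

```text
22.6 [ 0.47801462 -0.27220198  0.02866315] [ 0.47783293 -0.27189603  0.029     ] [-0.26564009  0.02008705 -0.39797889] [-0.01895835 -0.03140923  0.00073661] 0.019688409328486707
```

View pics/w18c.png

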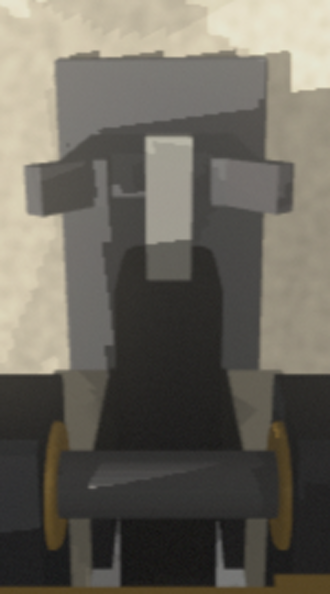

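The tool is back at the height and place where I gripped it, so I'll release.

carry_out(
  series=[
    [[0, 0, 0, 0, 0, 0], [0, 0, 0, 0, 0, 0], [0, 0, 0, 0, 0, 0], [0, 0, 0, 0, 0, 0], [0, 0, 0, 0, 0, 0], [0, 0, 0, 0, 0, 0], [0, 0, 0, 0, 0, 0], [0, 0, 0, 0, 0, 0]],
  ],
  hand=-1,
)

```text
clock: 23.6
tool_pos: [0.478, -0.2722, 0.0285]
orientation: [-145.8, 90.0, -151.1]
force: [0.2, -0.1, 0.3]
opening: 0.0872
```

carry_out(
  series=[
    [[0, 0, 0, 0, 0, 0], [0, 0, 0, 0, 0, 0]],
  ],
)

```text
clock: 23.85
tool_pos: [0.4779, -0.2722, 0.0286]
orientation: [98.2, 90.0, 92.9]
force: [-0.3, -0.8, 0.3]
opening: 0.0876
```

```bash
python3 - <<'E'
from h import *
o=get_obs(); print(o["clock"],o["tool_pos"],o["force"],o["opening"])
E
```

```text
23.85 [ 0.47794041 -0.27217688  0.02856273] [-0.3034839  -0.78132983  0.29738217] 0.08764795856348492
```

Retreat upward, then return to the w1 viewpoint to check.

carry_out(
  series=[
    [[-15, 0, 0, 0, 0, 0], [-45, 0, 0, 0, 0, 0], [-85, 0, 0, 0, 0, 0], [-130, 0, 0, 0, 0, 0], [-175, 0, 0, 0, 0, 0], [-221, 0, 0, 0, 0, 0], [-221, 0, 45, 0, 0, 0], [-221, 0, 89, 0, 0, 0], [-221, 0, 89, 0, 0, 0], [-221, 0, 89, 0, 0, 0]],
  ],
)

```text
clock: 25.1
tool_pos: [0.5662, -0.2804, 0.2499]
orientation: [168.5, 90.0, 163.2]
force: [-0.5, 0.7, -0.3]
opening: 0.0875
```

```bash
python3 - <<'E'
from h import *
applied([-221,0,89,0,0,0])
o=get_obs(); print(o["clock"],o["tool_pos"],o["force"],o["opening"])
snap("wrist","w19"); snap("scene","s19"); snap("top","t19")
crop("w19",270,30,380,270,2.5,"w19c"); crop("s19",180,240,260,340,6,"s19a"); crop("s19",300,220,400,295,7.5,"s19b")
goto([0.59,0.12,0.28],down(-1.4))
E
```

```text
25.1 [ 0.56615017 -0.28035567  0.24993654] [-0.45957822  0.72965407 -0.30648396] 0.08754530802033376
row [-30.  400.6 -13.8] [-3.94  0.    0.  ] dist 402.0
```

View pics/w19c.png

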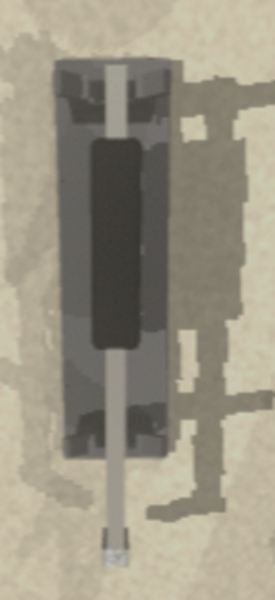

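View pics/s19a.png

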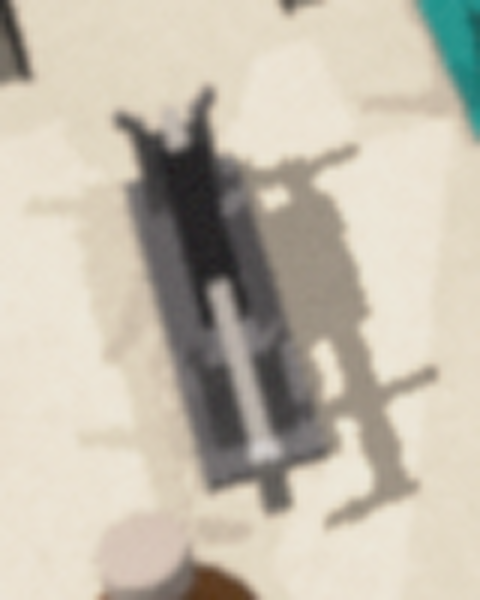

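View pics/s19b.png

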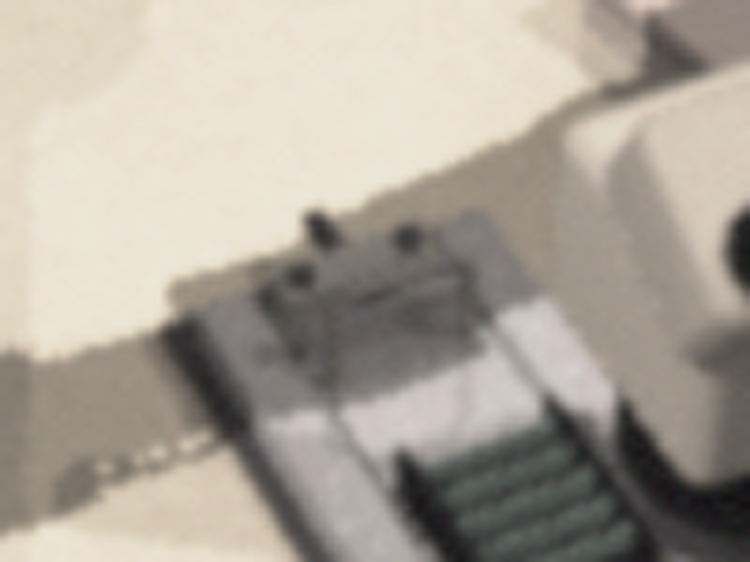

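View pics/t19.png

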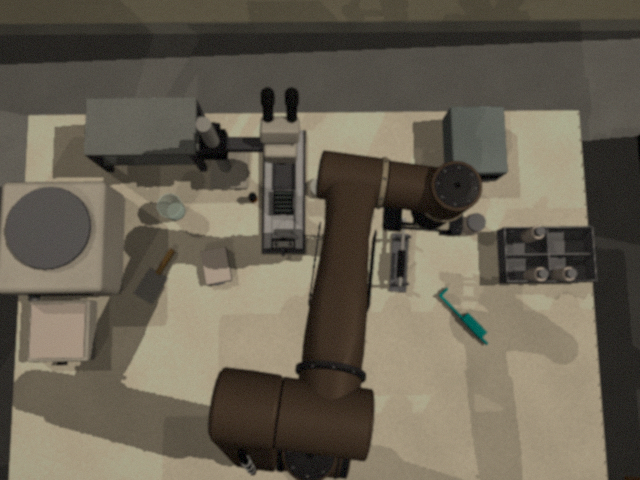

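The tool lies in both forks exactly as before, since the scene crop matches the initial one. Now a close look at the carrier and tip.

carry_out(
  series=[
    [[-15, 50, 0, -1, 0, 0], [-30, 100, 0, -2, 0, 0], [-30, 150, 0, -3, 0, 0], [-30, 200, -10, -4, 0, 0], [-30, 250, -25, -4, 0, 0], [-30, 300, -35, -4, 0, 0], [-30, 350, -44, -4, 0, 0], [-30, 350, -44, -4, 0, 0], [-30, 350, -44, -4, 0, 0]],
  ],
)

```text
clock: 26.38
tool_pos: [0.5549, 0.0719, 0.2801]
orientation: [15.7, 90.0, 14.4]
force: [0.8, 0.2, 0.1]
opening: 0.0875
```

```bash
python3 - <<'E'
from h import *
applied([-30,350,-44,-4,0,0])
o=get_obs(); print(o["clock"],o["tool_pos"],o["force"],o["opening"])
snap("wrist","w20"); crop("w20",240,100,400,240,5,"w20c")
E
```

```text
26.375 [0.55490376 0.07193509 0.28006201] [0.83665251 0.19335479 0.05899806] 0.08751546967558473
```

View pics/w20.png

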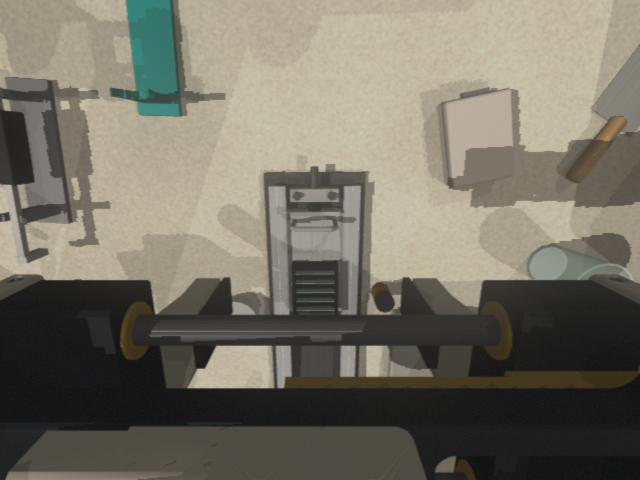

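View pics/w20c.png

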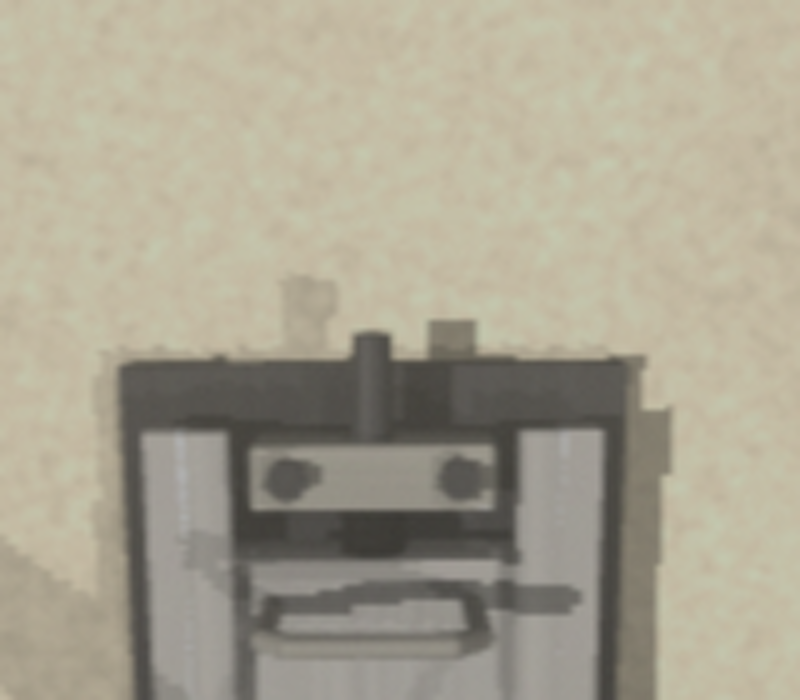

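The rubber tip at crop (375,550) meets the carrier's front face with no gap, and the loop is at (370,640). Everything else is in place and the robot touches nothing, so I'm handing in.

```bash
python3 -c "
from plant import close_job
print(close_job())"
```

```text
the job is handed in; nothing more can be done
None
```

I drew the carrier against the stop with the hook tool, unhooked it, hung the tool back in both forks, and handed the job in at about 26 s of the 64 s.

- **Pull:** Sliding friction was about 3 N. The sprung tip took up about 5 mm, then the carrier came up hard at TCP x = 0.4533 m, against 0.453 m predicted from the pictures. I held it there for about 0.9 s at 9–10 N without it moving.
- **Unhooking:** I eased the prong forward and lifted it out. In the pictures the carrier did not move, and in the last wrist picture its front face met the tip with no visible gap.
- **Tool and bench:** The tool lies in both forks as it did before, matching the first scene picture. It had not slipped in the grip. In the last pictures the bystanders I could see were where they started, and nothing pressed on the gripper.
- **Disagreement:** The first two-view height for the loop's bar came out at 48 mm instead of 60 mm. After I re-read the bar's pixels and added the scene view, it came to 59.9 mm. Several other heights from that same pair of views were also a few mm low, so I used the stated heights for those.

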